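Pack the conservator's visiting kit tray

ROBOT

A 6-joint arm with a two-finger parallel gripper is mounted at the origin on a cart in front of the work surface, level with it; the furniture and walls round the work are solid. World frame = base frame: x ahead of the robot, y to its left, z up, the work surface at z = 0. Lengths are in m, angles in rad, forces in N, time in s.
With the tool pointing down it reaches from about 0.3 to 0.95 m from the base axis. Payload 3.1 kg.
Tool frame: the origin (TCP) lies on the centre line of the jaws, within the pads' length; the fingertips stand 22 mm ahead of it and the grasp point (between the pads) lies 3 mm ahead of it; y points along the fingers, z is the direction in which the jaws open and shut, and the axes are right-handed (so a half turn about y gives the same grasp; the last joint's range is limited). The gripper opens to 85 mm and grips with 20 to 120 N. Pads are 22 mm wide; open, the fingers measure 114 mm over their backs; the gripper's body (76 mm by 85 mm) begins 54 mm behind the grasp point. The pads swing forward as they close: fully open they stand 13 mm farther back than shut.
Start: joints at [-1.369, 0.308, 1.634, -0, 1.2, -0.07], TCP at [0.168, -0.602, 0.253] pointing down, gripper open.
Joint ranges: [-3.06, 3.06], [-0.79, 1.96], [0.05, 2.63], [-1.19, 4.34], [0.05, 2.64], [-2.94, 2.94]. Speed limits (rad/s): [2.79, 2.79, 3.14, 3.14, 3.14, 3.14].

INTERFACE

Orientations are given as a unit quaternion [x, y, z, w].
In Python, from bench import telemetry, imaging, workorder gives the robot as it stands.
- The arm moves only by the tool move_arm, never from a script. Its argument "plan" is text: rows parted by semicolons, each of 5 numbers parted by spaces: the gripper's target within -1 to 1 (fully open at 1, half-way at 0, shut at -1), then the shift along the tool's x, y, z in cm, then the turn about the tool's y in degrees. In form: gripper x y z turn; .... A call has 1 to 10 rows; each row shifts and turns the pose as measured when the row begins, along the tool's axes as they then stand; what a row does not reach is not made up. A row lasts 1/8 s, in which the tool goes at most 62.5 mm and 10.7 degrees, less where a joint would pass 70% of its speed; a pose out of reach is approached as far as the arm can. A call with a gripper value outside its range is refused whole. The fingers move at their own pace and stop on an object; the grip force is fixed at half the most. Time passes only in rows, so rows that do not move let the fingers close. It gives the time, the measured TCP pose, the force and the opening at its end, in the units of the state.
- telemetry.sense(): the state, without advancing time (a new reading comes with each control period).
- imaging.capture(name): name is "scene" or "side" or "wrist"; returns a dict with "color" (420x560x3 uint8, red, green, blue), "range_z" (420x560 float32, m along the optical axis (not along the pixel's ray), 0 where there is no reading), "K" (3x3 intrinsics, pixels), "k1" (the pictures are not rectified: a ray, as slopes to the right and down, at radius r is drawn at 1 + k1 r^2 times it, then the intrinsics apply), "origin" and "attitude" of the camera in the world. Camera axes: x right, y down, z forward; pixel columns grow to the right and rows downward; lengths in m; the calibration is good to about 2 mm. A picture is of the moment at which its call begins.
- workorder.job_done(): hands the job in, once; it reports no verdict.
The state is a dict: "clock": time; "q": joint angles; "joint_velocities": joint speeds; "tau": joint torques, N m; "tcp_pos": TCP position; "ee_rot": TCP orientation; "force": force on the tool from outside, world axes, zero at the start; "ft_torque": the same for the moment, N m; "grip_width": opening from 0.0 (shut) to 1.0 (fully open).
Only numpy, scipy, OpenCV 4.12 (cv2) and the standard library are available. Lean on these libraries where they do the work, as an engineer would, in place of code of your own. Each camera call takes 0.05 s, during which the arm holds its last target.

TASK

Pack the small kit tray for a reading-room visit: stand the starch stick in the tube, the loupe in the low round rim, the small full bobbin of linen thread (not the big reel of tape) between the four posts, and lay the eraser flat in the rectangular frame. The empty wooden spool and the paste jar look similar but do not belong: leave them where they stand.

Things in the scene. Friction and masses are not known exactly. Their poses are not given: they have to be found in the camera images.
- starch_stick_center (a point): starch adhesive stick: upright cream cylinder with a pale green band, diameter 28 mm, 96 mm tall, standing on the table; the point is its centre, 48 mm above its foot; z along its axis, up
- loupe_center (a point): eyepiece loupe: short black cup-shaped magnifier standing lens up, 28 mm tall, diameter 40 mm at the foot narrowing to 32 mm at the top (36 mm between 12 and 20 mm up); the point is its centre, 14 mm above its foot; z up
- thread_center (a point): full bobbin of linen thread: upright cylinder wound to the full width of its wooden ends, diameter 33 mm, 42 mm tall; the point is its centre, 21 mm above its foot; z up
- eraser_center (a point): vinyl eraser in a card sleeve, a flat block 24 mm (its x) by 53 mm (its y) by 13 mm high, lying flat; the point is its centre, 6.5 mm above its underside; z up
- spool_center (a point): empty wooden spool, the look-alike of the bobbin: wider and lower, flanges of 46 mm diameter with a dark 12 mm bore in the middle, 30 mm tall, a bare thin core of 18 mm diameter between them; stays where it is; the point is its centre, 15 mm up
- jar_center (a point): paste jar with a black screw cap, round and black from above like the loupe but larger: diameter 64 mm, 68 mm tall; stays where it is; the point is its centre, 34 mm up
- tube_insert: fixed insert, a white 84x84 mm plate with brown wooden fittings, one of four filling a turned grey tray (182 mm square, rim 10 mm above the table) two by two in any order. Origin: centre of its underside, 5 mm above the table; axes along its sides, z up; its floor is 3 mm above the origin. On it: an upright open tube at its centre, inside diameter 46 mm, outside 54 mm, its rim 43 mm above the origin: for the starch stick
- dish_insert: fixed insert, a white 84x84 mm plate with brown wooden fittings, one of four filling a turned grey tray (182 mm square, rim 10 mm above the table) two by two in any order. Origin: centre of its underside, 5 mm above the table; axes along its sides, z up; its floor is 3 mm above the origin. On it: a low round rim at its centre, inside diameter 58 mm, outside 66 mm, its top 8 mm above the origin: for the loupe
- post_insert: fixed insert, a white 84x84 mm plate with brown wooden fittings, one of four filling a turned grey tray (182 mm square, rim 10 mm above the table) two by two in any order. Origin: centre of its underside, 5 mm above the table; axes along its sides, z up; its floor is 3 mm above the origin. On it: four upright posts (8 mm diameter, tops 23 mm above the origin) on the diagonals, 28 mm from the centre: the full bobbin stands between them
- frame_insert: fixed insert, a white 84x84 mm plate with brown wooden fittings, one of four filling a turned grey tray (182 mm square, rim 10 mm above the table) two by two in any order. Origin: centre of its underside, 5 mm above the table; axes along its sides, z up; its floor is 3 mm above the origin. On it: a low rectangular frame, inside 56 mm (its x) by 74 mm (its y), walls 4 mm, its top 7 mm above the origin: for the eraser

How it is judged:
At the end, for the whole second after the job is handed in: Each rests on the floor of its own insert, within 13 mm (starch stick, loupe), 16 mm (full bobbin) or 21 mm (eraser) of its centre, upright or flat to 0.17 rad, released and at rest; empty spool and paste jar are within 30 mm of where they began (horizontal distance between starch_stick_center and tube_insert below 0.013 m and height (world z) of starch_stick_center below 0.06 m and angle between each of starch_stick_center, loupe_center, thread_center, eraser_center's own z axis and vertical below 0.17 rad and linear speed of each of starch_stick, loupe, thread, eraser below 0.02 m/s and horizontal distance between loupe_center and dish_insert below 0.013 m and height (world z) of loupe_center below 0.026 m and horizontal distance between thread_center and post_insert below 0.016 m and height (world z) of thread_center below 0.033 m and horizontal distance between eraser_center and frame_insert below 0.021 m and height (world z) of eraser_center below 0.0175 m and distance of each of spool_center, jar_center from where it was at the start of the episode below 0.03 m); the robot touches nothing.
It fails at once if the empty spool is moved by more than 30 mm (distance of spool_center from where it was at the start of the episode above 0.03 m).
It fails at once if the paste jar is moved by more than 30 mm (distance of jar_center from where it was at the start of the episode above 0.03 m).
It also fails if it takes over 112 s, if anything falls off the work surface, if the arm or the gripper's body presses on something with over 40 N, if the wrist force passes 120 N, or if a joint passes its speed limit or range.

## Working session

There is one attempt and no reset: what is moved stays moved. The work goes in short steps, Python scripts to look and compute and a tool call to move; the robot and the scene stay as the last step left them, time stands still between calls to the robot, and variables do not carry over. Pictures are saved under pics/ and viewed, and the job is handed in when it is done.

Besides the shell and the picture viewer there is one more tool, called after "Emit:" by a JSON object that holds its "name" and its "arguments". move_arm: Moves the arm, as the interface text tells. Its arguments: {"type":"object","properties":{"plan":{"type":"string"}},"required":["plan"]}

```bash
mkdir -p pics; ls
cat > h.py <<'E'
import numpy as np, cv2, json
from scipy.spatial.transform import Rotation as R
from bench import telemetry, imaging, workorder
def cap(name,tag):
    d=imaging.capture(name)
    cv2.imwrite(f'pics/{tag}.png',d['color'][:,:,::-1]); np.savez(f'pics/{tag}.npz',**{k:np.asarray(v) for k,v in d.items()})
    return d
def Rm(a):
    a=np.asarray(a); return R.from_quat(a).as_matrix() if a.size==4 else a
def cloud(d):
    """world xyz for all pixels"""
    K=np.asarray(d['K']);k1=float(d['k1']);h,w=d['range_z'].shape
    u,v=np.meshgrid(np.arange(w),np.arange(h))
    x=(u-K[0,2])/K[0,0];y=(v-K[1,2])/K[1,1]
    a,b=x.copy(),y.copy()
    for _ in range(10):
        s=1+k1*(a*a+b*b);a=x/s;b=y/s
    z=d['range_z'];P=np.stack([a*z,b*z,z],-1)
    return P@Rm(d['attitude']).T+np.asarray(d['origin'])
E
python3 - <<'E'
from h import *
for n in ['scene','side','wrist']:
    d=cap(n,n+'0'); print(n,d['origin'],d['attitude'],d['K'],d['k1'])
s=telemetry.sense(); print(s)
E
```

```text
pics
scene [-0.20566639 -0.72450836  0.60650735] [ 0.78105257 -0.35511827  0.19897534 -0.4735575 ] [[514.95192664   0.         287.3009807 ]
 [  0.         514.95192664 214.23515234]
 [  0.           0.           1.        ]] -0.10491522418940244
side [ 0.3742988  -1.02624239  0.73047771] [ 0.87502475 -0.07031203  0.03406209 -0.4777318 ] [[515.70970882   0.         266.10072717]
 [  0.         515.70970882 203.19829645]
 [  0.           0.           1.        ]] -0.0941631185241288
wrist [ 0.24335605 -0.58215865  0.37253745] [ 0.78674317 -0.59721472 -0.09548973  0.12349686] [[362.41196249   0.         284.26479453]
 [  0.         362.41196249 205.80252074]
 [  0.           0.           1.        ]] 0.0012295640038404595
{'clock': 0.15, 'q': array([-1.36869589e+00,  3.08831156e-01,  1.63490512e+00,  2.19469862e-05,
        1.19970888e+00, -6.96894741e-02]), 'joint_velocities': array([ 0.00015248, -0.00201426, -0.00418995, -0.00084338,  0.00167702,
       -0.00067509]), 'tau': array([-5.92261404e-04, -4.15803516e+01, -2.77145773e+01, -1.41657629e-04,
        6.03508117e-03,  2.25033112e-06]), 'tcp_pos': array([ 0.16764706, -0.60145691,  0.25228934]), 'ee_rot': array([-0.09583004,  0.70124168, -0.69993368,  0.0957578 ]), 'force': array([-0.61401772, -0.33767588, -0.85654343]), 'ft_torque': array([ 0.00826487, -0.01191847,  0.01350062]), 'grip_width': 0.9991218490309245}
```

View pics/scene0.png

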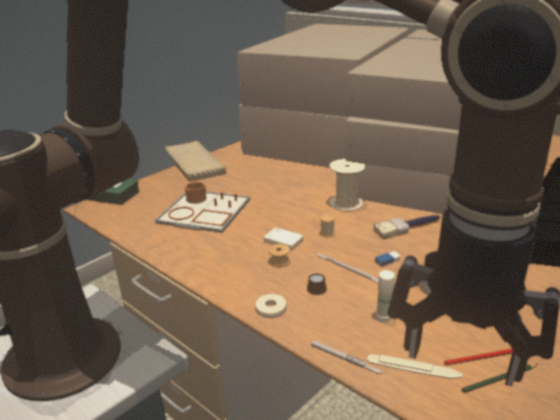

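View pics/side0.png

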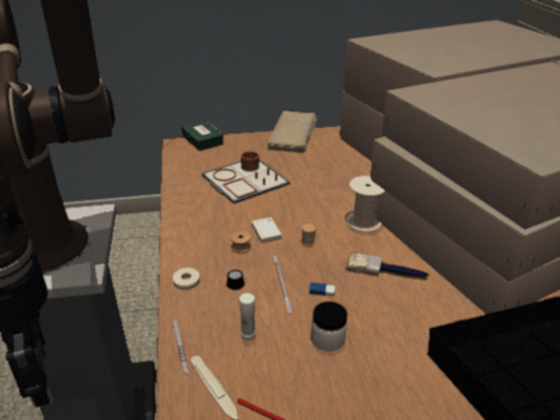

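View pics/wrist0.png

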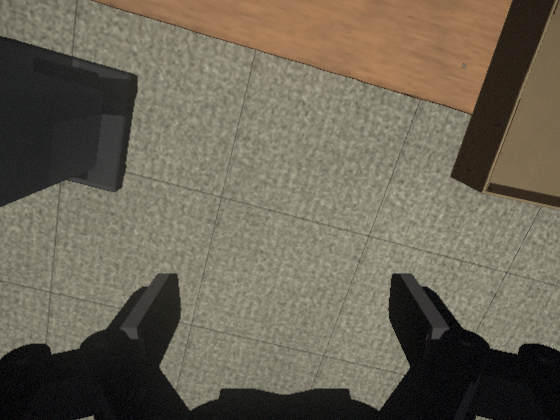

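The side view shows the tray at (245,180), with the tube at the back (250,160), dish on the left (224,175), frame at the front (240,188) and posts on the right (266,177). The objects are the spool (241,242), thread (309,234), loupe (235,279), stick (248,316), eraser candidates at blue (322,289) or white (266,229), and the jar (330,326).

Run:
```python
from h import *
for n in ['side0','scene0']:
    d=dict(np.load(f'pics/{n}.npz')); P=cloud(d); np.save(f'pics/{n}_P.npy',P)
P=np.load('pics/side0_P.npy')
for nm,u,v in [('table',285,210),('table2',220,320),('tube',250,156),('spool',241,236),('white',266,229),('thread',309,227),('loupe',235,274),('stick',248,297),('blue',316,288),('jar',330,315),('reel',367,185),('trayL',204,180),('trayR',288,180),('trayF',237,197),('trayB',250,161)]:
    print(nm,P[v,u].round(4))
d=dict(np.load('pics/side0.npz'))
c=d['color'][140:350,165:375,::-1]
cv2.imwrite('pics/sidecrop.png',cv2.resize(c[:, :],None,fx=2.8,fy=2.8,interpolation=cv2.INTER_CUBIC))
```

```text
table [5.881e-01 5.540e-02 3.000e-04]
table2 [ 0.3916 -0.3041  0.    ]
tube [0.5306 0.3008 0.0348]
spool [ 0.4597 -0.0833  0.0342]
white [ 0.5238 -0.0407  0.016 ]
thread [ 0.6171 -0.0854  0.0421]
loupe [ 0.4327 -0.2062  0.0288]
stick [ 0.4431 -0.3529  0.0981]
blue [ 0.5922 -0.2628  0.0167]
jar [ 0.5843 -0.3916  0.0684]
reel [ 0.7706 -0.0238  0.1031]
trayL [3.914e-01 2.440e-01 3.000e-04]
trayR [0.621  0.1853 0.0114]
trayF [0.4718 0.1183 0.0129]
trayB [0.5246 0.2534 0.0438]
```

View pics/sidecrop.png

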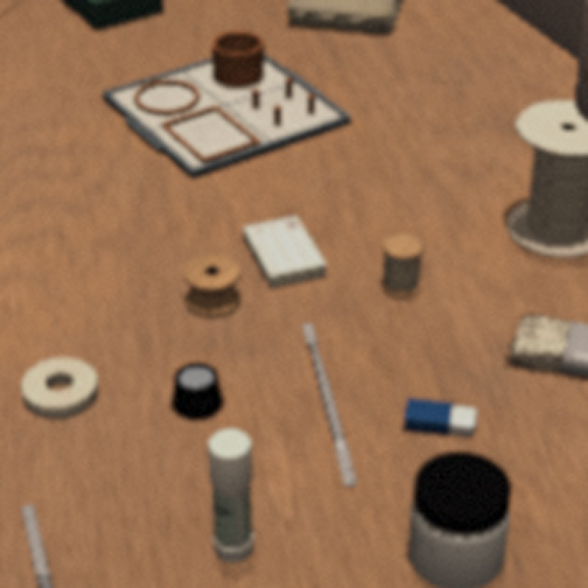

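Run:
```python
from h import *
objs=dict(stick=(.443,-.345,.096,.05),loupe=(.433,-.206,.028,.05),thread=(.617,-.085,.042,.05),eraser=(.60,-.263,.013,.05),spool=(.46,-.083,.03,.05),jar=(.585,-.385,.068,.06),pad=(.524,-.04,.015,.06))
for n in ['side0','scene0']:
    P=np.load(f'pics/{n}_P.npy').reshape(-1,3)
    for k,(x,y,h,r) in objs.items():
        m=(np.hypot(P[:,0]-x,P[:,1]-y)<r)&(abs(P[:,2]-h)<.006)
        if m.sum()<8: print(n,k,'few',m.sum()); continue
        q=P[m][:,:2].astype(np.float32)
        (c,sz,a)=cv2.minAreaRect(q); cc,rad=cv2.minEnclosingCircle(q)
        print(n,k,m.sum(),'rect',np.round(c,4),np.round(sz,4),round(a,1),'circ',np.round(cc,4),round(rad,4),'z',np.median(P[m][:,2]).round(4))
# tray: points 4..16mm
    m=(np.hypot(P[:,0]-.51,P[:,1]-.22)<.15)&(P[:,2]>.005)&(P[:,2]<.016)
    q=P[m][:,:2].astype(np.float32); print(n,'tray',m.sum(),cv2.minAreaRect(q))
    m=(np.hypot(P[:,0]-.51,P[:,1]-.22)<.15)&(P[:,2]>.04)&(P[:,2]<.06)
    q=P[m][:,:2].astype(np.float32); print('tube',m.sum(),cv2.minEnclosingCircle(q),q.mean(0))
```

```text
side0 stick 179 rect [ 0.4409 -0.3553] [0.0286 0.0249] 82.1 circ [ 0.4412 -0.3554] 0.0144 z 0.0979
side0 loupe 154 rect [ 0.4317 -0.2078] [0.0317 0.0309] 41.5 circ [ 0.4318 -0.2079] 0.017 z 0.0268
side0 thread 125 rect [ 0.6161 -0.0903] [0.0343 0.0322] 77.2 circ [ 0.6161 -0.0897] 0.018 z 0.0427
side0 eraser 264 rect [ 0.605  -0.2584] [0.0283 0.0518] 73.5 circ [ 0.6041 -0.2608] 0.0269 z 0.0149
side0 spool 207 rect [ 0.4591 -0.0833] [0.0445 0.0445] 56.0 circ [ 0.4604 -0.084 ] 0.0243 z 0.031
side0 jar 772 rect [ 0.5841 -0.388 ] [0.0616 0.0626] 31.9 circ [ 0.5844 -0.387 ] 0.0328 z 0.0694
side0 pad 445 rect [ 0.5252 -0.0348] [0.0508 0.079 ] 10.2 circ [ 0.5251 -0.0364] 0.0447 z 0.0155
side0 tray 2055 ((0.5083809494972229, 0.21979890763759613), (0.27091509103775024, 0.2535967230796814), 32.657188415527344)
tube 133 ((0.5264055728912354, 0.2776549160480499), 0.03242715075612068) [0.52748513 0.278471  ]
scene0 stick 163 rect [ 0.4392 -0.3551] [0.0266 0.0276] 27.2 circ [ 0.4395 -0.3553] 0.0147 z 0.0955
scene0 loupe 141 rect [ 0.4308 -0.2094] [0.0337 0.0311] 39.8 circ [ 0.4312 -0.2091] 0.0175 z 0.0246
scene0 thread 93 rect [ 0.614  -0.0913] [0.0352 0.0298] 37.5 circ [ 0.6148 -0.0918] 0.018 z 0.0405
scene0 eraser 175 rect [ 0.6035 -0.2604] [0.0269 0.0546] 67.4 circ [ 0.6048 -0.2586] 0.0281 z 0.0111
scene0 spool 221 rect [ 0.4574 -0.0832] [0.047  0.0445] 66.6 circ [ 0.4579 -0.0828] 0.0249 z 0.0287
scene0 jar 147 rect [ 0.5771 -0.3687] [0.0581 0.0199] 23.6 circ [ 0.5796 -0.3745] 0.0292 z 0.0678
scene0 pad 420 rect [ 0.5235 -0.0343] [0.0539 0.0799] 10.1 circ [ 0.5245 -0.035 ] 0.0447 z 0.0127
scene0 tray 2053 ((0.5012642741203308, 0.22085148096084595), (0.19590537250041962, 0.18675917387008667), 25.528499603271484)
tube 121 ((0.5257830023765564, 0.2790311276912689), 0.029411746188998222) [0.52396345 0.27765733]
```

Run:
```python
from h import *
out=[]
for n in ['side0','scene0']:
    d=dict(np.load(f'pics/{n}.npz')); K=d['K'];k1=float(d['k1'])
    # ortho 0.26m square about (.503,.221); 1mm = 1.5 px ; image right = -y, up = +x
    N=400;s=.26/N
    j,i=np.meshgrid(np.arange(N),np.arange(N))
    X=.503+(N/2-i)*s;Y=.221-(j-N/2)*s;Z=np.full_like(X,.011)
    c=(np.stack([X,Y,Z],-1)-d['origin'])@Rm(d['attitude'])
    a=c[...,0]/c[...,2];b=c[...,1]/c[...,2];f=1+k1*(a*a+b*b)
    im=cv2.remap(d['color'][:,:,::-1],(K[0,0]*a*f+K[0,2]).astype(np.float32),(K[1,1]*b*f+K[1,2]).astype(np.float32),cv2.INTER_CUBIC)
    out.append(im)
cv2.imwrite('pics/ortho.png',np.hstack(out))
```

```text
(no output)
```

View pics/ortho.png

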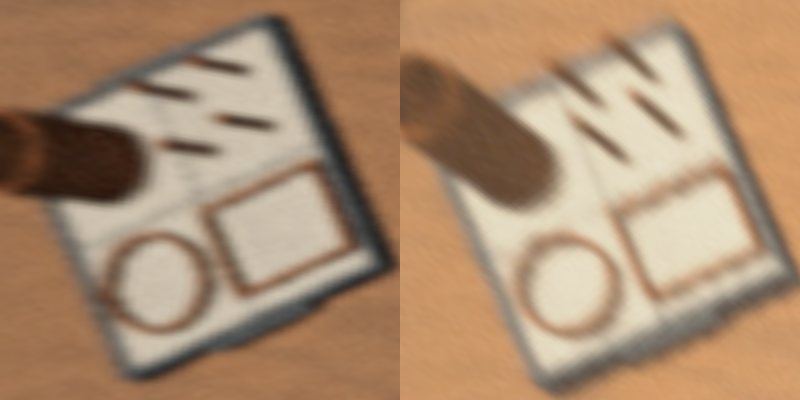

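```bash
cat >> h.py <<'E'
def go(x,y,z,jaw=None):
    """print total shift in tool axes now (cm) and turn (deg) to reach; jaw=wanted world angle of tool z, deg, mod 180"""
    s=telemetry.sense(); M=Rm(s['ee_rot']); p=np.asarray(s['tcp_pos'])
    d=np.array([x,y,z])-p
    yaw=np.degrees(np.arctan2(M[1,2],M[0,2]))
    print('t',round(s['clock'],2),'pos',p.round(4),'tilt',np.degrees(np.arccos(-M[2,1])).round(2),'jaw',yaw.round(1),'q',np.round(s['q'],2),'grip',round(s['grip_width'],3),'F',np.round(s['force'],1))
    dw=0
    if jaw is not None:
        dw=(jaw-yaw+90)%180-90
    t=-dw  # tool y is down
    L=M.T@d*100
    # shift after the turn
    M2=R.from_euler('z',dw,degrees=True).as_matrix()@M
    print('shift before turn',L.round(2),'turn',round(t,1),' | shift after turn',(M2.T@d*100).round(2))
E
python3 - <<'E'
from h import *
go(.6045,-.2595,.25,-19.5+90)
d=dict(np.load('pics/wrist0.npz'));P=cloud(d)
s=telemetry.sense();M=Rm(s['ee_rot'])
# fingertip points in tool frame
Q=(P.reshape(-1,3)-s['tcp_pos'])@M
m=(d['range_z'].ravel()>0)&(Q[:,1]>-.06)&(Q[:,1]<.05)&(abs(Q[:,2])<.08)
q=Q[m];print(m.sum(),q.min(0),q.max(0)); 
for side in (q[q[:,2]>0],q[q[:,2]<0]): print(np.percentile(side,[1,50,99],axis=0).round(4))
E
```

```text
t 0.15 pos [ 0.1676 -0.6015  0.2523] tilt 0.11 jaw -74.4 q [-1.37  0.31  1.63  0.    1.2  -0.07] grip 0.999 F [-0.6 -0.3 -0.9]
shift before turn [-51.26   0.28 -21.21] turn 35.1  | shift after turn [-29.76   0.32 -46.82]
34075 [-0.01779198 -0.05999981 -0.07346031] [0.01235063 0.01024319 0.07532032]
[[-0.0168 -0.0597  0.0016]
 [-0.0099 -0.0442  0.0471]
 [ 0.0093  0.0049  0.0705]]
[[-0.0168 -0.0597 -0.0694]
 [-0.01   -0.0444 -0.0453]
 [ 0.0091  0.0047 -0.0015]]
```

Emit:
{"name": "move_arm", "arguments": {"plan": "0 -5.7 0 -2.36 0;0 -5.7 0 -2.36 0;0 -5.7 0 -2.36 0;0 -5.7 0 -2.36 0;0 -5.7 0 -2.36 0;0 -5.7 0 -2.36 0;0 -5.7 0 -2.36 0;0 -5.7 0 -2.36 0;0 -5.7 0 -2.36 0;0 0 0 0 8.8"}}

```text
clock: 1.4
tcp_pos: [0.6126, -0.2535, 0.2488]
ee_rot: [-0.039, 0.707, -0.705, 0.038]
force: [-1.4, 0.0, -0.4]
grip_width: 0.501
```

Emit:
{"name": "move_arm", "arguments": {"plan": "0 0 0 0 8.8;0 0 0 0 8.8;0 0 0 0 8.8;0 0 0 0 0;0 0 0 0 0"}}

```text
clock: 2.02
tcp_pos: [0.6126, -0.2507, 0.2456]
ee_rot: [0.124, 0.697, -0.695, -0.129]
force: [0.0, 0.0, -0.4]
grip_width: 0.503
```

```bash
cat >> h.py <<'E'
def tips(d):
    P=cloud(d); s=telemetry.sense();M=Rm(s['ee_rot'])
    Q=(P.reshape(-1,3)-s['tcp_pos'])@M
    m=(d['range_z'].ravel()>0)&(Q[:,1]>-.05)&(Q[:,1]<.035)&(abs(Q[:,2])<.08)&(abs(Q[:,0])<.02)
    q=Q[m]; print('tip y',[np.percentile(a[:,1],[99,99.9]).round(4) for a in (q[q[:,2]>0],q[q[:,2]<0])],'grip',s['grip_width'])
E
python3 - <<'E'
from h import *
d=cap('wrist','w1'); tips(d)
go(.6045,-.2595,.1,70.5)
P=cloud(d).reshape(-1,3)
for k,(x,y,h) in dict(eraser=(.6045,-.2595,.013)).items():
    m=(np.hypot(P[:,0]-x,P[:,1]-y)<.05)&(abs(P[:,2]-h)<.006)
    print(k,m.sum(),cv2.minAreaRect(P[m][:,:2].astype(np.float32)),np.median(P[m][:,2]))
E
```

```text
tip y [array([0.0146, 0.0194]), array([0.0145, 0.0197])] grip 0.4973895575800917
t 2.08 pos [ 0.6126 -0.2507  0.2456] tilt 0.44 jaw -110.6 q [-0.45  0.39  1.54  0.    1.22  1.48] grip 0.497 F [-0.7  0.6 -0.5]
shift before turn [ 0.34 14.56  1.14] turn -1.1  | shift after turn [ 0.37 14.56  1.13]
eraser 1160 ((0.6058188080787659, -0.26220983266830444), (0.022418133914470673, 0.05152831971645355), 69.45063781738281) 0.012730092619921807
```

View pics/w1.png

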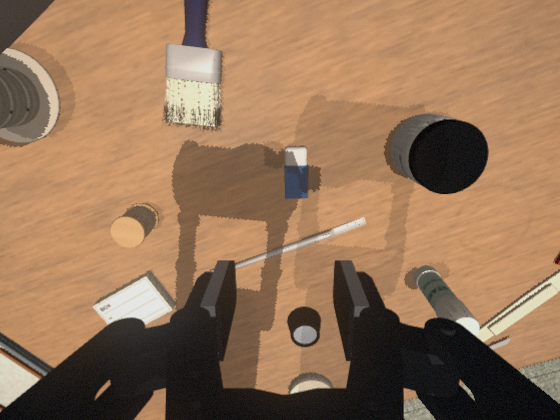

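Emit:
{"name": "move_arm", "arguments": {"plan": "0 0.35 4.5 1.2 0;0 0 4.5 0 0;0 0 4.5 0 0;0 0 4 0 0;0 0 0 0 0;0 0 0 0 0"}}

```text
clock: 2.82
tcp_pos: [0.6073, -0.2627, 0.0703]
ee_rot: [0.125, 0.696, -0.696, -0.124]
force: [-0.2, -0.3, 0.3]
grip_width: 0.506
```

Run:
```python
from h import *
go(.6052,-.2612,.027,69.5)
```

```text
t 2.83 pos [ 0.6073 -0.2627  0.0703] tilt 0.09 jaw -110.2 q [-0.47  0.58  1.64  0.    0.91  1.45] grip 0.506 F [-0.2 -0.3  0.3]
shift before turn [ 0.25  4.33 -0.06] turn 0.3  | shift after turn [ 0.25  4.33 -0.06]
```

Emit:
{"name": "move_arm", "arguments": {"plan": "0 0.25 2 -0.06 0;0 0 2 0 0;0 0 0.2 0 0;0 0 0 0 0;-1 0 0 0 0;-1 0 0 0 0;-1 0 0 0 0;-1 0 0 0 0"}}

```text
clock: 3.82
tcp_pos: [0.6093, -0.2631, 0.0317]
ee_rot: [-0.128, -0.695, 0.697, 0.12]
force: [-0.3, -0.3, 0.9]
grip_width: 0.249
```

Run:
```python
from h import *
d=cap('wrist','w2');tips(d)
go(.6052,-.2612,.027,69.5)
```

```text
tip y [array([0.033 , 0.0335]), array([0.033 , 0.0335])] grip 0.2512596683487394
t 3.88 pos [ 0.6092 -0.2631  0.0316] tilt 0.65 jaw -110.2 q [-0.47  0.64  1.65  0.    0.84  1.45] grip 0.251 F [-0.2  0.2 -0.3]
shift before turn [ 0.45  0.46 -0.04] turn 0.3  | shift after turn [ 0.45  0.46 -0.04]
```

View pics/w2.png

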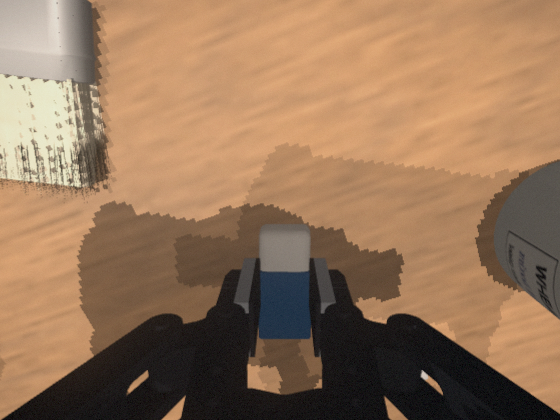

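Emit:
{"name": "move_arm", "arguments": {"plan": "0 0 0 0 0;0 0 0 0 0;0 0.5 0.5 0 0;0 0 0.1 0 0;0 0 0 0 0"}}

```text
clock: 4.5
tcp_pos: [0.6039, -0.2612, 0.0249]
ee_rot: [-0.128, -0.695, 0.697, 0.12]
force: [0.3, -0.3, 0.2]
grip_width: 0.499
```

Run:
```python
from h import *
go(.6052,-.2612,.0265,69.5)
```

```text
t 4.5 pos [ 0.6039 -0.2612  0.0249] tilt 0.61 jaw -110.2 q [-0.47  0.64  1.67  0.    0.82  1.45] grip 0.499 F [ 0.3 -0.3  0.2]
shift before turn [-0.12 -0.16 -0.04] turn 0.3  | shift after turn [-0.12 -0.16 -0.04]
```

Emit:
{"name": "move_arm", "arguments": {"plan": "0 -0.1 -0.2 0 0;0 0 0 0 0;-1 0 0 0 0;-1 0 0 0 0;-1 0 0 0 0;-1 0 0 0 0"}}

```text
clock: 5.25
tcp_pos: [0.6055, -0.2618, 0.0276]
ee_rot: [-0.128, -0.695, 0.697, 0.12]
force: [0.1, -0.2, 0.3]
grip_width: 0.252
```

Run:
```python
from h import *
d=cap('side','s2')
go(.6052,-.2612,.15,69.5)
c=d['color'][:,:,::-1][190:340,220:420]
cv2.imwrite('pics/s2c.png',cv2.resize(c,None,fx=4,fy=4,interpolation=cv2.INTER_CUBIC))
```

```text
t 5.3 pos [ 0.6055 -0.2618  0.0276] tilt 0.69 jaw -110.2 q [-0.47  0.64  1.66  0.    0.83  1.45] grip 0.254 F [-0.4 -0.4  0.4]
shift before turn [ -0.09 -12.24  -0.04] turn 0.3  | shift after turn [ -0.09 -12.24  -0.04]
```

View pics/s2c.png

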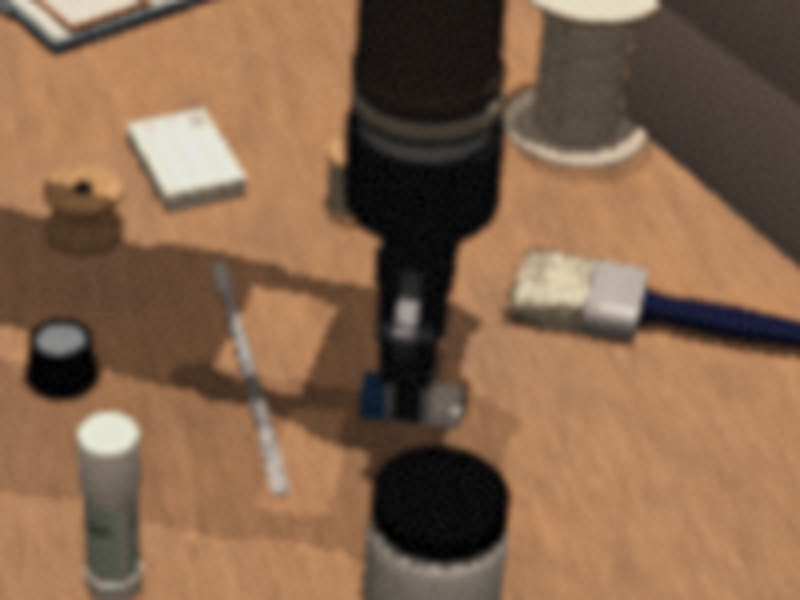

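Emit:
{"name": "move_arm", "arguments": {"plan": "-1 0 -3 0 0;-1 0 -4.5 0 0;-1 0 -4.5 0 0;-1 0 -4.5 0 0;-1 0 0 0 0"}}

```text
clock: 5.92
tcp_pos: [0.6025, -0.2605, 0.195]
ee_rot: [-0.126, -0.696, 0.697, 0.121]
force: [-0.3, 0.4, -0.6]
grip_width: 0.256
```

Run:
```python
from h import *
go(.482,.1655,.19,23)
```

```text
t 5.92 pos [ 0.6025 -0.2605  0.195 ] tilt 0.43 jaw -110.2 q [-0.47  0.42  1.61  0.    1.11  1.45] grip 0.256 F [-0.3  0.4 -0.6]
shift before turn [ 26.01   0.32 -35.83] turn 46.8  | shift after turn [43.93  0.17 -5.55]
```

Emit:
{"name": "move_arm", "arguments": {"plan": "-1 3.25 0 -4.48 0;-1 3.25 0 -4.48 0;-1 3.25 0 -4.48 0;-1 3.25 0 -4.48 0;-1 3.25 0 -4.48 0;-1 3.25 0 -4.48 0;-1 3.25 0 -4.48 0;-1 3.25 0 -4.48 0;-1 0 0 0 -10;-1 0 0 0 -10"}}

```text
clock: 7.18
tcp_pos: [0.4708, 0.1781, 0.1817]
ee_rot: [0.005, -0.706, 0.708, 0.001]
force: [0.1, 0.0, -0.1]
grip_width: 0.252
```

Emit:
{"name": "move_arm", "arguments": {"plan": "-1 0 0 0 -10;-1 0 0 0 -10;-1 0 0 0 -10;-1 0 0 0 -10;-1 0 0 0 -10;-1 0 0 0 -10;-1 0 0 0 -10;-1 0 0 0 -10;-1 0 0 0 -10;-1 0 0 0 -10"}}

```text
clock: 8.43
tcp_pos: [0.459, 0.1758, 0.1673]
ee_rot: [0.567, -0.444, 0.428, -0.546]
force: [0.7, 0.6, -0.3]
grip_width: 0.25
```

Run:
```python
from h import *
d=cap('wrist','w3')
go(.482,.1655,.10,23)
```

```text
t 8.47 pos [0.4588 0.1757 0.1671] tilt 2.15 jaw 14.1 q [ 0.28  0.18  1.99 -0.    1.01  0.03] grip 0.26 F [-0.6 -0.2 -0.2]
shift before turn [1.55 6.63 2.25] turn -8.9  | shift after turn [1.84 6.64 1.98]
```

View pics/w3.png

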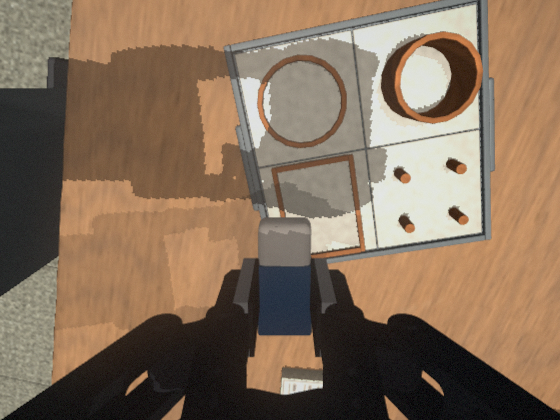

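```bash
cat >> h.py <<'E'
def pix(d,u,v,z):
    K=d['K'];k1=float(d['k1']);x=(u-K[0,2])/K[0,0];y=(v-K[1,2])/K[1,1];a,b=x,y
    for _ in range(10):
        s=1+k1*(a*a+b*b);a=x/s;b=y/s
    r=Rm(d['attitude'])@np.array([a,b,1.]);o=np.asarray(d['origin']);return (o+r*(z-o[2])/r[2]).round(4)
E
python3 - <<'E'
from h import *
d=dict(np.load('pics/w3.npz'));P=cloud(d)
for n,u,v,z in [('ring',302,101,.013),('tube',437,76,.048),('junction',366,149,.008),('f1',273,171,.012),('f2',354,155,.012),('f3',364,250,.012),('c1',227,48,.010),('c2',490,237,.010),('c4',488,0,.01)]: print(n,pix(d,u,v,z),P[v,u].round(3))
c=d['color'][140:270,240:500,::-1]
cv2.imwrite('pics/w3c.png',cv2.resize(c,None,fx=3,fy=3,interpolation=cv2.INTER_CUBIC))
E
```

```text
ring [0.4487 0.2439 0.013 ] [0.449 0.244 0.007]
tube [0.5246 0.2791 0.048 ] [0.538 0.284 0.009]
junction [0.5053 0.2214 0.008 ] [0.506 0.221 0.004]
f1 [0.4402 0.188  0.012 ] [0.44  0.188 0.012]
f2 [0.497  0.2153 0.012 ] [0.498 0.215 0.008]
f3 [0.5284 0.1419 0.012 ] [0.529 0.142 0.011]
c1 [0.388 0.266 0.01 ] [0.388 0.266 0.009]
c2 [0.6232 0.1781 0.01  ] [0.623 0.178 0.01 ]
c4 [0.5526 0.3363 0.01  ] [0.556 0.339 0.   ]
```

View pics/w3c.png

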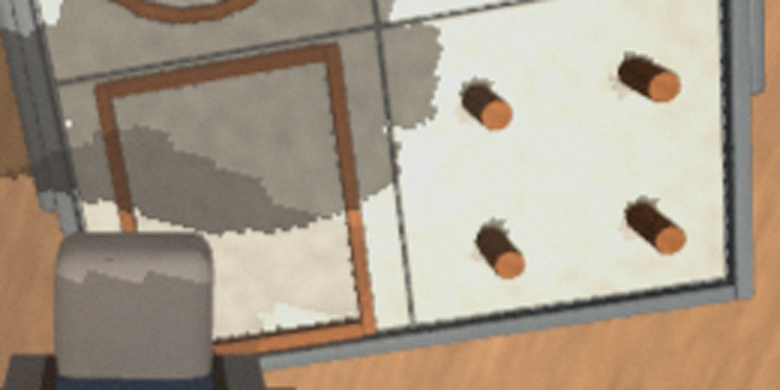

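Run:
```python
from h import *
d=dict(np.load('pics/w3.npz'))
print(pix(d,434.7,198.3,.028))
go(.484,.1655,.08,24)
# eraser centre vs tcp along tool x, from pictured end edges
print(pix(d,284,333,.155))
```

```text
[0.5606 0.2013 0.028 ]
t 8.47 pos [0.4588 0.1757 0.1671] tilt 2.15 jaw 14.1 q [ 0.28  0.18  1.99 -0.    1.01  0.03] grip 0.26 F [-0.6 -0.2 -0.2]
shift before turn [1.59 8.62 2.52] turn -9.9  | shift after turn [1.95 8.64 2.21]
[0.4633 0.1526 0.155 ]
```

Emit:
{"name": "move_arm", "arguments": {"plan": "-1 0 0 0 -9.9;-1 2 2 2.2 0;-1 0 3 0 0;-1 0 3 0 0;-1 0 0 0 0"}}

```text
clock: 9.1
tcp_pos: [0.4816, 0.1645, 0.0803]
ee_rot: [0.603, -0.397, 0.377, -0.58]
force: [-0.3, 0.5, -0.8]
grip_width: 0.258
```

Run:
```python
from h import *
go(.484,.1655,.036,24)
```

```text
t 9.1 pos [0.4816 0.1645 0.0803] tilt 2.52 jaw 23.6 q [ 0.24  0.35  1.99 -0.    0.85 -0.17] grip 0.258 F [-0.3  0.5 -0.8]
shift before turn [0.04 4.42 0.46] turn -0.4  | shift after turn [0.04 4.42 0.46]
```

Emit:
{"name": "move_arm", "arguments": {"plan": "-1 0 2 0.4 0;-1 0 2 0 0;-1 0 0 0 0"}}

```text
clock: 9.48
tcp_pos: [0.4848, 0.1662, 0.0413]
ee_rot: [0.602, -0.398, 0.379, -0.58]
force: [-0.8, -0.1, -0.1]
grip_width: 0.252
```

Run:
```python
from h import *
go(.484,.1655,.0365,24)
```

```text
t 9.47 pos [0.4848 0.1662 0.0413] tilt 2.4 jaw 23.4 q [ 0.25  0.43  1.99 -0.    0.77 -0.16] grip 0.252 F [-0.8 -0.1 -0.1]
shift before turn [ 0.03  0.48 -0.08] turn -0.6  | shift after turn [ 0.03  0.48 -0.08]
```

Emit:
{"name": "move_arm", "arguments": {"plan": "-1 0 0.5 0 0;-1 0 0 0 0;-0.2 0 0 0 0;-0.2 0 0 0 0;-0.2 0 0 0 0"}}

```text
clock: 10.1
tcp_pos: [0.4877, 0.167, 0.0399]
ee_rot: [0.6, -0.397, 0.381, -0.581]
force: [-0.3, -0.0, 0.4]
grip_width: 0.401
```

Run:
```python
from h import *
d=cap('wrist','w4')
go(.484,.1655,.0365,24)
```

```text
t 10.15 pos [0.4876 0.167  0.0399] tilt 2.01 jaw 23.3 q [ 0.25  0.43  1.98 -0.    0.76 -0.16] grip 0.399 F [ 1.1 -1.   0.8]
shift before turn [-0.01  0.35 -0.38] turn -0.7  | shift after turn [-0.01  0.35 -0.38]
```

View pics/w4.png

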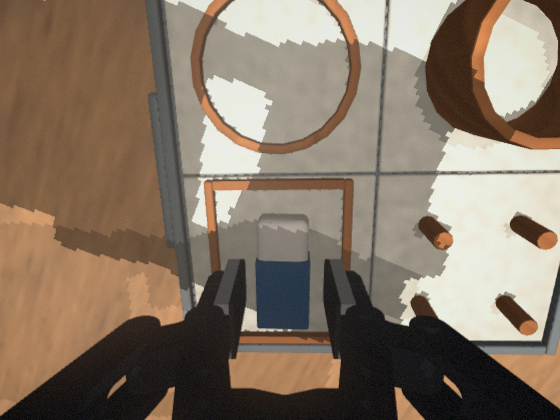

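The eraser (centre about (283,270)) is inside the frame and released. Next is the loupe.

Emit:
{"name": "move_arm", "arguments": {"plan": "-0.2 0 -2 0 0;0.1 0 -4 0 0;0.1 0 -5 0 0;0.1 0 -5 0 0;0.1 0 0 0 0"}}

```text
clock: 10.78
tcp_pos: [0.4925, 0.1684, 0.2037]
ee_rot: [0.601, -0.397, 0.38, -0.58]
force: [0.1, 0.4, 0.0]
grip_width: 0.551
```

Run:
```python
from h import *
go(.4315,-.2085,.20)
d=cap('wrist','w5'); P=cloud(d).reshape(-1,3)
m=(np.hypot(P[:,0]-.484,P[:,1]-.1655)<.045)&(P[:,2]>.016)&(P[:,2]<.03)
print(m.sum(),cv2.minAreaRect(P[m][:,:2].astype(np.float32)),np.percentile(P[m][:,2],[5,50,95]))
```

```text
t 10.78 pos [0.4925 0.1684 0.2037] tilt 2.16 jaw 23.3 q [ 0.25  0.18  1.9  -0.    1.1  -0.16] grip 0.551 F [0.1 0.4 0. ]
shift before turn [ 32.2    0.98 -20.49] turn 0  | shift after turn [ 32.2    0.98 -20.49]
1555 ((0.48505863547325134, 0.16625268757343292), (0.023045862093567848, 0.05167170241475105), 23.96036720275879) [0.01887565 0.02060923 0.02188183]
```

Emit:
{"name": "move_arm", "arguments": {"plan": "0.1 4.6 0 -2.93 0;0.1 4.6 0 -2.93 0;0.1 4.6 0 -2.93 0;0.1 4.6 0 -2.93 0;0.1 4.6 0 -2.93 0;0.1 4.6 0 -2.93 0;0.1 4.6 0 -2.93 0;0.1 0 0 0 0"}}

```text
clock: 11.82
tcp_pos: [0.4194, -0.2169, 0.1944]
ee_rot: [0.605, -0.405, 0.37, -0.577]
force: [-0.2, 0.6, 0.1]
grip_width: 0.552
```

Run:
```python
from h import *
d=cap('wrist','w6')
P=cloud(d).reshape(-1,3)
for n,x,y,h in [('loupe',.4315,-.2085,.028),('thread',.6155,-.0905,.042),('stick',.44,-.355,.096)]:
    m=(np.hypot(P[:,0]-x,P[:,1]-y)<.035)&(abs(P[:,2]-h)<.005)
    if m.sum()>10: print(n,m.sum(),cv2.minEnclosingCircle(P[m][:,:2].astype(np.float32)),np.median(P[m][:,2]))
go(.4315,-.2085,.09)
```

```text
loupe 1221 ((0.4313565194606781, -0.20815986394882202), 0.016622191295027733) 0.025652101149091833
stick 555 ((0.4392809271812439, -0.35436055064201355), 0.013626926578581333) 0.09525805417570926
t 11.88 pos [ 0.4191 -0.2149  0.1939] tilt 3.71 jaw 23.7 q [-0.54  0.11  2.   -0.04  1.08 -0.94] grip 0.547 F [-0.   0.6 -0.2]
shift before turn [ 0.14 10.28  2.02] turn 0  | shift after turn [ 0.14 10.28  2.02]
```

View pics/w6.png

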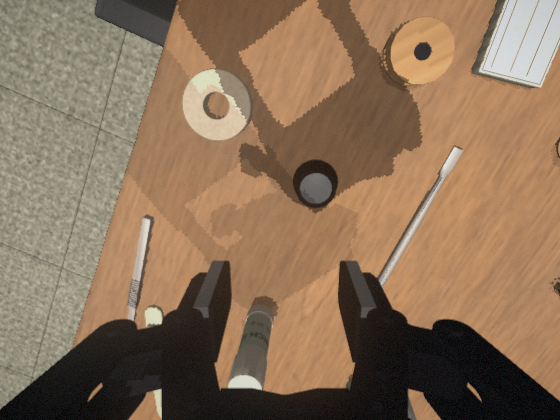

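Emit:
{"name": "move_arm", "arguments": {"plan": "0.3 0.1 2.6 2 0;0.3 0 4 0 0;0.3 0 4 0 0;0.3 0 0 0 0;0.3 0 0 0 0"}}

```text
clock: 12.5
tcp_pos: [0.4295, -0.2, 0.0812]
ee_rot: [0.605, -0.407, 0.364, -0.58]
force: [0.9, 0.3, -0.0]
grip_width: 0.651
```

```bash
cat >> h.py <<'E'
_go=go
def go(*a):
    _go(*a); print('tool y world',Rm(telemetry.sense()['ee_rot'])[:,1].round(4))
E
python3 - <<'E'
from h import *
go(.4314,-.2083,.0295)
E
```

```text
t 12.5 pos [ 0.4295 -0.2     0.0812] tilt 4.07 jaw 24.0 q [-0.51  0.31  2.05 -0.04  0.85 -0.9 ] grip 0.651 F [ 0.9  0.3 -0. ]
shift before turn [1.   5.15 0.16] turn 0  | shift after turn [1.   5.15 0.16]
tool y world [-0.0709  0.0026 -0.9975]
```

Emit:
{"name": "move_arm", "arguments": {"plan": "0.3 0 0 0 0;0.3 0 0 0 0;0.3 0 0 0 0;0.3 0 0 0 0"}}

```text
clock: 13.0
tcp_pos: [0.4328, -0.201, 0.0855]
ee_rot: [0.605, -0.404, 0.366, -0.58]
force: [-0.2, 0.1, 0.1]
grip_width: 0.651
```

Run:
```python
from h import *
go(.4314,-.2083,.0295)
```

```text
t 13.0 pos [ 0.4328 -0.201   0.0855] tilt 3.64 jaw 24.0 q [-0.51  0.3   2.05 -0.04  0.85 -0.9 ] grip 0.651 F [-0.2  0.1  0.1]
shift before turn [ 0.75  5.6  -0.09] turn 0  | shift after turn [ 0.75  5.6  -0.09]
tool y world [-0.0635 -0.0014 -0.998 ]
```

Emit:
{"name": "move_arm", "arguments": {"plan": "0.3 0.1 0.1 0 0;0.3 0.1 0.1 0 0;0.3 0.1 0.1 0 0;0.3 0.1 0.1 0 0;0.3 0.1 0.1 0 0;0.3 0.1 0.1 0 0;0.3 0.1 0.1 0 0;0.3 0 0.1 0 0;0.3 0 0.1 0 0;0.3 0 0.1 0 0"}}

```text
clock: 14.25
tcp_pos: [0.435, -0.2081, 0.0746]
ee_rot: [0.605, -0.404, 0.367, -0.58]
force: [-0.8, 0.3, 0.0]
grip_width: 0.65
```

Run:
```python
from h import *
go(.4314,-.2083,.0295)
```

```text
t 14.25 pos [ 0.435  -0.2081  0.0746] tilt 3.66 jaw 24.0 q [-0.52  0.33  2.04 -0.04  0.83 -0.9 ] grip 0.65 F [-0.8  0.3  0. ]
shift before turn [-0.02  4.52 -0.07] turn 0  | shift after turn [-0.02  4.52 -0.07]
tool y world [-0.0638 -0.0013 -0.998 ]
```

Emit:
{"name": "move_arm", "arguments": {"plan": "0.3 0 2.5 0 0;0.3 0 1.8 0 0;0.3 0 0 0 0;0.3 0 0 0 0"}}

```text
clock: 14.75
tcp_pos: [0.4333, -0.2087, 0.0317]
ee_rot: [0.605, -0.403, 0.367, -0.58]
force: [-0.5, -0.6, 0.6]
grip_width: 0.652
```

Run:
```python
from h import *
go(.4314,-.2083,.0295)
```

```text
t 14.75 pos [ 0.4333 -0.2087  0.0317] tilt 3.54 jaw 24.0 q [-0.52  0.41  2.05 -0.05  0.74 -0.9 ] grip 0.652 F [-0.5 -0.6  0.6]
shift before turn [-0.11  0.23 -0.15] turn 0  | shift after turn [-0.11  0.23 -0.15]
tool y world [-0.0616 -0.0025 -0.9981]
```

Emit:
{"name": "move_arm", "arguments": {"plan": "0.3 -0.1 0.3 -0.1 0;0.3 0 0 0 0;-1 0 0 0 0;-1 0 0 0 0;-1 0 0 0 0;-1 0 0 0 0;-1 0 0 0 0"}}

```text
clock: 15.62
tcp_pos: [0.4333, -0.209, 0.0308]
ee_rot: [0.605, -0.402, 0.369, -0.58]
force: [-0.2, -1.0, 1.3]
grip_width: 0.378
```

Run:
```python
from h import *
d=cap('wrist','w7');tips(d)
go(.4314,-.2083,.03)
```

```text
tip y [array([0.0308, 0.0316]), array([0.0349, 0.035 ])] grip 0.3796346813999317
t 15.68 pos [ 0.4333 -0.209   0.0308] tilt 3.34 jaw 24.0 q [-0.52  0.41  2.05 -0.05  0.73 -0.9 ] grip 0.38 F [-0.4  0.4  0.7]
shift before turn [-0.14  0.09 -0.14] turn 0  | shift after turn [-0.14  0.09 -0.14]
tool y world [-0.0581 -0.0046 -0.9983]
```

View pics/w7.png

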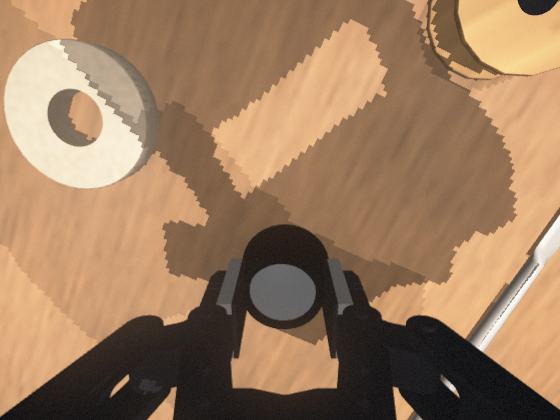

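Emit:
{"name": "move_arm", "arguments": {"plan": "-1 0 -2 0 0;-1 0 -4 0 0;-1 0 -5 0 0;-1 0 -5 0 0;-1 0 -2 0 0;-1 0 0 0 0;-1 0 0 0 0"}}

```text
clock: 16.55
tcp_pos: [0.4425, -0.2073, 0.2132]
ee_rot: [0.605, -0.403, 0.367, -0.58]
force: [-0.0, 0.0, -0.0]
grip_width: 0.377
```

Run:
```python
from h import *
d=cap('side','s3')
c=d['color'][:,:,::-1][100:340,160:400]
cv2.imwrite('pics/s3c.png',cv2.resize(c,None,fx=2.5,fy=2.5,interpolation=cv2.INTER_CUBIC))
go(.449,.2435,.2)
```

```text
t 16.6 pos [ 0.4425 -0.2072  0.213 ] tilt 3.58 jaw 24.0 q [-0.51  0.12  1.95 -0.04  1.12 -0.91] grip 0.381 F [ 0.3  0.3 -0.7]
shift before turn [-40.9    1.18  18.97] turn 0  | shift after turn [-40.9    1.18  18.97]
tool y world [-0.0625 -0.0016 -0.998 ]
```

View pics/s3c.png

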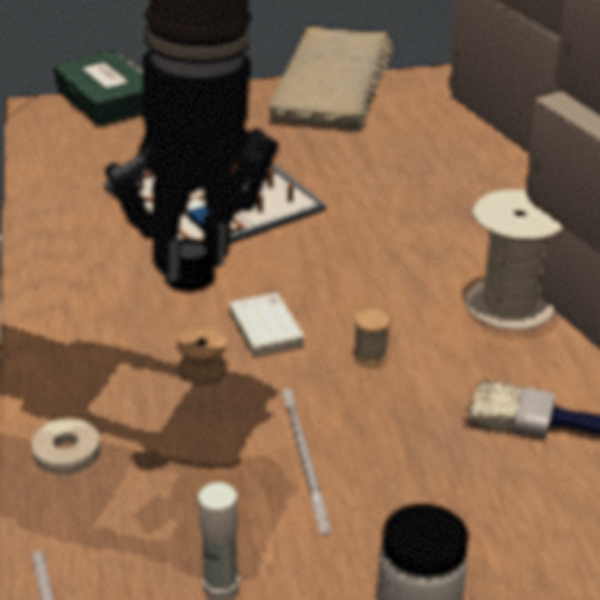

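The loupe is held in the gripper at (190,265) in the crop. I'm moving it to the dish.

Emit:
{"name": "move_arm", "arguments": {"plan": "-1 -4.5 0 2.1 0;-1 -4.5 0 2.1 0;-1 -4.5 0 2.1 0;-1 -4.5 0 2.1 0;-1 -4.5 0 2.1 0;-1 -4.5 0 2.1 0;-1 -4.5 0 2.1 0;-1 -4.5 0 2.1 0;-1 -4.5 0 2.1 0;-1 0 0 0 0"}}

```text
clock: 17.85
tcp_pos: [0.443, 0.2513, 0.195]
ee_rot: [0.61, -0.412, 0.361, -0.573]
force: [-0.3, -0.3, -0.3]
grip_width: 0.378
```

Run:
```python
from h import *
go(.449,.2435,.09)
```

```text
t 17.85 pos [0.443  0.2513 0.195 ] tilt 5.11 jaw 23.8 q [ 0.41  0.2   1.9   0.04  1.12 -0.02] grip 0.378 F [-0.3 -0.3 -0.3]
shift before turn [ 1.29 10.4   1.11] turn 0  | shift after turn [ 1.29 10.4   1.11]
tool y world [-0.089  -0.0038 -0.996 ]
```

Emit:
{"name": "move_arm", "arguments": {"plan": "-1 1.3 2.5 1.2 0;-1 0 2.5 0 0;-1 0 2.5 0 0;-1 0 2.5 0 0;-1 0 2 0 0;-1 0 0 0 0;-1 0 0 0 0"}}

```text
clock: 18.73
tcp_pos: [0.4421, 0.2347, 0.0627]
ee_rot: [0.615, -0.415, 0.359, -0.566]
force: [-0.4, -0.2, 0.7]
grip_width: 0.379
```

Run:
```python
from h import *
go(.451,.243,.040)
d=cap('wrist','w8')
```

```text
t 18.73 pos [0.4421 0.2347 0.0627] tilt 6.06 jaw 23.6 q [ 0.39  0.4   1.97  0.03  0.88 -0.05] grip 0.379 F [-0.4 -0.2  0.7]
shift before turn [-0.34  2.15  1.38] turn 0  | shift after turn [-0.34  2.15  1.38]
tool y world [-0.1047 -0.0137 -0.9944]
```

View pics/w8.png

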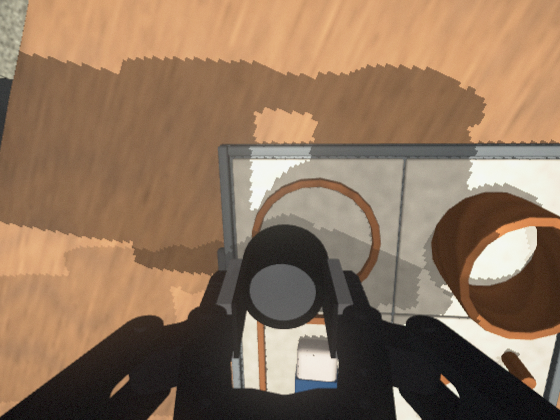

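Emit:
{"name": "move_arm", "arguments": {"plan": "-1 -0.4 0.4 0.7 0;-1 0 0.4 0.8 0;-1 0 0.6 0 0;-1 0 0.4 0 0;-1 0 0 0 0"}}

```text
clock: 19.4
tcp_pos: [0.4551, 0.2456, 0.0442]
ee_rot: [0.614, -0.414, 0.359, -0.568]
force: [-0.2, -0.8, -0.1]
grip_width: 0.381
```

Run:
```python
from h import *
go(.4515,.2425,.0395)
```

```text
t 19.4 pos [0.4551 0.2456 0.0442] tilt 5.8 jaw 23.7 q [ 0.39  0.45  1.94  0.04  0.85 -0.04] grip 0.381 F [-0.2 -0.8 -0.1]
shift before turn [ 0.16  0.51 -0.4 ] turn 0  | shift after turn [ 0.16  0.51 -0.4 ]
tool y world [-0.1004 -0.0121 -0.9949]
```

Emit:
{"name": "move_arm", "arguments": {"plan": "-1 0.2 0.3 -0.4 0;-1 0 0.2 0 0;-1 0 0 0 0"}}

```text
clock: 19.77
tcp_pos: [0.4511, 0.2417, 0.0394]
ee_rot: [0.614, -0.414, 0.359, -0.568]
force: [-0.5, 0.9, 1.4]
grip_width: 0.381
```

Run:
```python
from h import *
go(.4515,.2425,.0395)
d=cap('wrist','w9')
```

```text
t 19.77 pos [0.4511 0.2417 0.0394] tilt 5.83 jaw 23.7 q [ 0.39  0.45  1.95  0.04  0.84 -0.05] grip 0.381 F [-0.5  0.9  1.4]
shift before turn [-0.06 -0.01  0.07] turn 0  | shift after turn [-0.06 -0.01  0.07]
tool y world [-0.1009 -0.0122 -0.9948]
```

View pics/w9.png

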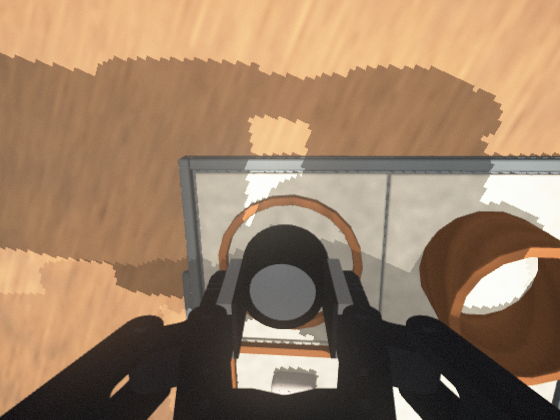

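Loupe (283,290) sits within the rim ellipse. I'm releasing it.

Emit:
{"name": "move_arm", "arguments": {"plan": "-0.1 0 0 0 0;0 0 0 0 0;0 0 -0.5 0 0;0 0 -2 0 0;0 0 -4 0 0;0 0 -4 0 0;0 0 0 0 0;0 0 0 0 0"}}

```text
clock: 20.82
tcp_pos: [0.4617, 0.2429, 0.1472]
ee_rot: [0.614, -0.414, 0.359, -0.568]
force: [-0.0, 0.5, -0.7]
grip_width: 0.5
```

Run:
```python
from h import *
d=cap('wrist','w10'); P=cloud(d).reshape(-1,3)
m=(np.hypot(P[:,0]-.449,P[:,1]-.2435)<.032)&(P[:,2]>.027)&(P[:,2]<.045)
print(m.sum(),cv2.minEnclosingCircle(P[m][:,:2].astype(np.float32)),np.percentile(P[m][:,2],[5,50,95]))
go(.5,.1,.2)
```

```text
1844 ((0.4472833573818207, 0.24155813455581665), 0.01706872135400772) [0.0313058  0.03358551 0.03560961]
t 20.88 pos [0.4621 0.2431 0.1473] tilt 5.8 jaw 23.7 q [ 0.39  0.3   1.89  0.03  1.05 -0.04] grip 0.496 F [ 0.9 -0.1 -0. ]
shift before turn [14.47 -5.45 -2.78] turn 0  | shift after turn [14.47 -5.45 -2.78]
tool y world [-0.1004 -0.0122 -0.9949]
```

View pics/w10.png

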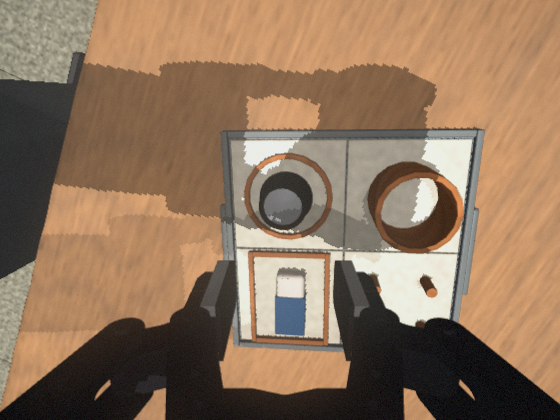

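Emit:
{"name": "move_arm", "arguments": {"plan": "0.2 0 -3 0 0;0.2 0 -3 0 0;0.2 0 0 0 8;0.2 0 0 0 8;0.2 0 0 0 8;0.2 0 0 0 8;0.2 0 0 0 0;0.2 0 0 0 0"}}

```text
clock: 21.88
tcp_pos: [0.4605, 0.2408, 0.196]
ee_rot: [-0.495, 0.56, -0.515, 0.419]
force: [-0.1, 0.1, -0.2]
grip_width: 0.604
```

Run:
```python
from h import *
go(.6155,-.0905,.2)
```

```text
t 21.88 pos [0.4605 0.2408 0.196 ] tilt 7.18 jaw -9.4 q [0.38 0.24 1.85 0.03 1.17 0.53] grip 0.604 F [-0.1  0.1 -0.2]
shift before turn [30.25 -1.59 20.51] turn 0  | shift after turn [30.25 -1.59 20.51]
tool y world [-0.1231 -0.0214 -0.9922]
```

Emit:
{"name": "move_arm", "arguments": {"plan": "0.2 0 0 0 8"}}

```text
clock: 22.0
tcp_pos: [0.4601, 0.2407, 0.1954]
ee_rot: [-0.458, 0.588, -0.549, 0.378]
force: [0.5, 0.1, -0.1]
grip_width: 0.599
```

```bash
cat > t.py <<'E'
from h import *
s=telemetry.sense();M=Rm(s['ee_rot']);print(round(s['clock'],3),s['tcp_pos'].round(4),M[:,1].round(4),'tilt',np.degrees(np.arccos(-M[2,1])).round(2),'q',s['q'].round(4),'qd',s['joint_velocities'].round(3))
E
python3 t.py
```

```text
22.0 [0.4601 0.2407 0.1954] [-0.1243 -0.0219 -0.992 ] tilt 7.25 q [0.3832 0.2408 1.8516 0.0284 1.1732 0.6738] qd [-0.002  0.007  0.007 -0.    -0.003  1.116]
```

Emit:
{"name": "move_arm", "arguments": {"plan": "0.2 0 0 0 0"}}

```text
clock: 22.12
tcp_pos: [0.4599, 0.2406, 0.195]
ee_rot: [-0.459, 0.588, -0.548, 0.378]
force: [-0.4, -0.6, -0.9]
grip_width: 0.601
```

```bash
python3 t.py
```

```text
22.125 [0.4599 0.2406 0.195 ] [-0.125  -0.0222 -0.9919] tilt 7.29 q [0.3832 0.2414 1.8519 0.0284 1.1731 0.6712] qd [ 0.     0.002  0.004 -0.002 -0.    -0.014]
```

Emit:
{"name": "move_arm", "arguments": {"plan": "0.2 0 0 0 -8"}}

```text
clock: 22.25
tcp_pos: [0.4597, 0.2405, 0.1947]
ee_rot: [-0.498, 0.559, -0.513, 0.42]
force: [0.4, 0.5, 0.4]
grip_width: 0.599
```

```bash
python3 t.py
```

```text
22.25 [0.4597 0.2405 0.1947] [-0.1255 -0.0224 -0.9918] tilt 7.32 q [0.3832 0.2417 1.8522 0.0284 1.173  0.5243] qd [ 0.     0.002  0.003 -0.     0.    -1.155]
```

Emit:
{"name": "move_arm", "arguments": {"plan": "0.2 0 0 0 0;0.2 0 0 0 0"}}

```text
clock: 22.5
tcp_pos: [0.4596, 0.2405, 0.1945]
ee_rot: [-0.498, 0.559, -0.513, 0.42]
force: [-1.0, -0.6, -0.5]
grip_width: 0.598
```

```bash
python3 t.py
```

```text
22.5 [0.4596 0.2405 0.1945] [-0.1258 -0.0225 -0.9918] tilt 7.34 q [0.3832 0.242  1.8524 0.0284 1.1729 0.5236] qd [ 0.001  0.002 -0.001  0.002 -0.001 -0.009]
```

Emit:
{"name": "move_arm", "arguments": {"plan": "0.2 0 4 0 0;0.2 0 4 0 0"}}

```text
clock: 22.75
tcp_pos: [0.4539, 0.2405, 0.1176]
ee_rot: [-0.494, 0.558, -0.514, 0.424]
force: [-0.4, 0.2, 0.4]
grip_width: 0.598
```

```bash
python3 t.py
```

```text
22.75 [0.4539 0.2405 0.1176] [-0.1152 -0.0182 -0.9932] tilt 6.7 q [0.387  0.3334 1.9159 0.0315 1.0064 0.5227] qd [ 0.014  0.394  0.212  0.014 -0.676 -0.005]
```

Emit:
{"name": "move_arm", "arguments": {"plan": "0.2 0 0 0 0;0.2 0 0 0 0;0.2 0 0 0 0;0.2 0 0 0 0"}}

```text
clock: 23.25
tcp_pos: [0.4543, 0.2406, 0.1189]
ee_rot: [-0.494, 0.558, -0.515, 0.424]
force: [-0.3, -0.1, -0.1]
grip_width: 0.6
```

```bash
python3 t.py
```

```text
23.25 [0.4543 0.2406 0.1189] [-0.1155 -0.0183 -0.9931] tilt 6.72 q [0.387  0.3323 1.914  0.0315 1.0098 0.5235] qd [ 0.    -0.01  -0.01   0.001  0.005  0.   ]
```

Emit:
{"name": "move_arm", "arguments": {"plan": "0.2 0 -1.5 0 0;0.2 0 -1.5 0 0;0.2 0 -1.5 0 0;0.2 0 -1.5 0 0;0.2 0 -1.5 0 0"}}

```text
clock: 23.88
tcp_pos: [0.4646, 0.2425, 0.2006]
ee_rot: [-0.493, 0.558, -0.515, 0.425]
force: [0.1, 0.1, 0.8]
grip_width: 0.604
```

```bash
python3 t.py
```

```text
23.875 [0.4646 0.2425 0.2006] [-0.112  -0.0169 -0.9936] tilt 6.5 q [0.3831 0.2357 1.8452 0.0284 1.1712 0.5255] qd [-0.007 -0.138 -0.125 -0.004  0.257  0.002]
```

Emit:
{"name": "move_arm", "arguments": {"plan": "0.2 0 0 0 0;0.2 0 0 0 0;0.2 0 0 0 0;0.2 0 0 0 0"}}

```text
clock: 24.38
tcp_pos: [0.4646, 0.2425, 0.201]
ee_rot: [-0.493, 0.558, -0.515, 0.425]
force: [-0.8, 0.1, 0.6]
grip_width: 0.602
```

```bash
python3 t.py
```

```text
24.375 [0.4646 0.2425 0.201 ] [-0.1116 -0.0168 -0.9936] tilt 6.48 q [0.383  0.235  1.8451 0.0284 1.1717 0.5254] qd [-0.001  0.005  0.003  0.001  0.002 -0.001]
```

Emit:
{"name": "move_arm", "arguments": {"plan": "0.2 0 0 0 10;0.2 0 0 0 10;0.2 0 0 0 10;0.2 0 0 0 10;0.2 0 0 0 10;0.2 0 0 0 10;0.2 0 0 0 10;0.2 0 0 0 10"}}

```text
clock: 25.38
tcp_pos: [0.4614, 0.2413, 0.1959]
ee_rot: [0.033, -0.698, 0.714, 0.052]
force: [0.2, -0.4, -0.4]
grip_width: 0.601
```

```bash
python3 t.py; python3 -c "
from h import *
go(.6155,-.0905,.2,-90)"
```

```text
25.375 [0.4614 0.2413 0.1959] [-0.1213 -0.0206 -0.9924] tilt 7.06 q [0.3832 0.2409 1.85   0.0285 1.1714 1.9681] qd [-0.002  0.006  0.005 -0.    -0.     1.428]
t 25.38 pos [0.4614 0.2413 0.1959] tilt 7.06 jaw -91.4 q [0.38 0.24 1.85 0.03 1.17 1.97] grip 0.601 F [ 0.2 -0.4 -0.4]
shift before turn [-16.17  -1.59  32.78] turn -1.4  | shift after turn [-15.34  -1.48  33.18]
tool y world [-0.1213 -0.0206 -0.9924]
```

Emit:
{"name": "move_arm", "arguments": {"plan": "0.2 -1.35 -0.15 2.73 0;0.2 -1.35 -0.15 2.73 0;0.2 -1.35 -0.15 2.73 0;0.2 -1.35 -0.15 2.73 0;0.2 -1.35 -0.15 2.73 0;0.2 -1.35 -0.15 2.73 0;0.2 -1.35 -0.15 2.73 0;0.2 -1.35 -0.15 2.73 0;0.2 -1.35 -0.15 2.73 0;0.2 -1.35 -0.15 2.73 0"}}

```text
clock: 26.62
tcp_pos: [0.5899, -0.0415, 0.1943]
ee_rot: [0.039, -0.697, 0.713, 0.055]
force: [0.1, 0.2, 0.2]
grip_width: 0.599
```

```bash
python3 t.py; python3 -c "
from h import *
d=cap('wrist','w11');P=cloud(d).reshape(-1,3)
m=(np.hypot(P[:,0]-.6155,P[:,1]+.0905)<.03)&(abs(P[:,2]-.042)<.005)
print(m.sum(),cv2.minEnclosingCircle(P[m][:,:2].astype(np.float32)),np.median(P[m][:,2]))
go(.6155,-.0905,.2,-90)"
```

```text
26.625 [ 0.5899 -0.0415  0.1943] [-0.1328 -0.021  -0.9909] tilt 7.73 q [-0.1252  0.379   1.6709 -0.0398  1.2215  1.485 ] qd [-0.349  0.21  -0.286 -0.046  0.074 -0.329]
1561 ((0.6147276163101196, -0.09071289747953415), 0.016847217455506325) 0.04168803572039703
t 26.68 pos [ 0.5917 -0.0453  0.1945] tilt 7.6 jaw -91.3 q [-0.13  0.38  1.67 -0.04  1.22  1.48] grip 0.601 F [ 1.4 -2.2  1.2]
shift before turn [-2.41 -0.75  4.48] turn -1.3  | shift after turn [-2.31 -0.73  4.53]
tool y world [-0.1301 -0.0244 -0.9912]
```

View pics/w11.png

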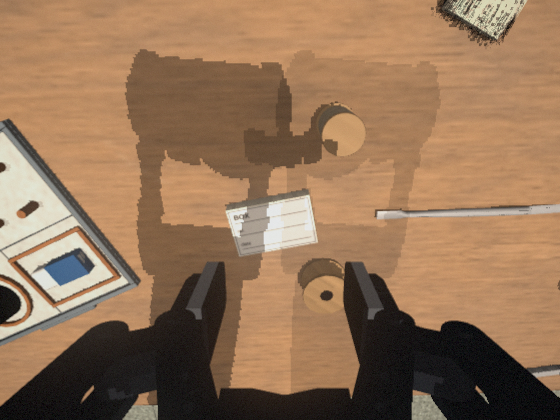

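Emit:
{"name": "move_arm", "arguments": {"plan": "0.2 -2.4 0 2.4 0;0.2 -1.2 0 2.1 0;0.2 0 0 0 0;0.2 0 5.5 0 0;0.2 0 5.5 0 0;0.2 0 0 0 0;0.2 0 0 0 0;0.2 0 0 0 0"}}

```text
clock: 27.68
tcp_pos: [0.6128, -0.0926, 0.0831]
ee_rot: [0.037, -0.697, 0.714, 0.055]
force: [0.1, 0.9, 0.2]
grip_width: 0.6
```

```bash
python3 t.py; python3 -c "
from h import *
go(.6147,-.0907,.047,-90)"
```

```text
27.675 [ 0.6128 -0.0926  0.0831] [-0.1291 -0.0214 -0.9914] tilt 7.52 q [-0.1981  0.5624  1.6546 -0.0536  1.0479  1.4281] qd [ 0.006 -0.022 -0.026  0.001  0.001  0.002]
t 27.68 pos [ 0.6128 -0.0926  0.0831] tilt 7.52 jaw -91.4 q [-0.2   0.56  1.65 -0.05  1.05  1.43] grip 0.6 F [0.1 0.9 0.2]
shift before turn [-0.64  3.55 -0.29] turn -1.4  | shift after turn [-0.65  3.55 -0.28]
tool y world [-0.1291 -0.0214 -0.9914]
```

Emit:
{"name": "move_arm", "arguments": {"plan": "0.2 -5 0 0 0;0.2 0 0 0 0;0.2 0 0 0 0;0.2 0 0 0 0"}}

```text
clock: 28.18
tcp_pos: [0.6657, -0.0937, 0.0833]
ee_rot: [0.034, -0.697, 0.714, 0.052]
force: [-0.3, 1.0, 0.9]
grip_width: 0.598
```

```bash
python3 t.py
```

```text
28.175 [ 0.6657 -0.0937  0.0833] [-0.1218 -0.0228 -0.9923] tilt 7.12 q [-0.1849  0.643   1.5188 -0.0504  1.0962  1.4369] qd [ 0.002 -0.012  0.003 -0.     0.008 -0.   ]
```

Emit:
{"name": "move_arm", "arguments": {"plan": "0.2 5 0 0 0;0.2 0 0 0 0;0.2 0 0 0 0;0.2 0 0 0 0"}}

```text
clock: 28.68
tcp_pos: [0.6136, -0.0922, 0.0907]
ee_rot: [0.034, -0.697, 0.714, 0.052]
force: [0.8, -1.4, 0.4]
grip_width: 0.597
```

```bash
python3 t.py
```

```text
28.675 [ 0.6136 -0.0922  0.0907] [-0.1216 -0.0228 -0.9923] tilt 7.11 q [-0.1973  0.5491  1.6567 -0.0532  1.0515  1.4281] qd [ 0.001 -0.007 -0.017  0.001 -0.009 -0.   ]
```

Emit:
{"name": "move_arm", "arguments": {"plan": "0.2 -5 0 0 0;0.2 0 0 0 0;0.2 0 0 0 0;0.2 5 0 0 0;0.2 0 0 0 0;0.2 -5 0 0 0;0.2 0 0 0 0;0.2 0 0 0 0;0.2 5 0 0 0;0.2 0 0 0 0"}}

```text
clock: 29.92
tcp_pos: [0.6074, -0.0915, 0.0874]
ee_rot: [0.038, -0.697, 0.714, 0.056]
force: [-0.1, 0.3, -0.8]
grip_width: 0.599
```

```bash
python3 t.py
```

```text
29.925 [ 0.6074 -0.0915  0.0874] [-0.1317 -0.0211 -0.9911] tilt 7.67 q [-0.1979  0.5491  1.6658 -0.0537  1.0527  1.4281] qd [ 0.004  0.029 -0.131  0.005 -0.074 -0.001]
```

```bash
python3 -c "
from h import *
go(.6162,-.0905,.046,-90)"
```

```text
t 29.93 pos [ 0.6074 -0.0915  0.0874] tilt 7.67 jaw -91.4 q [-0.2   0.55  1.67 -0.05  1.05  1.43] grip 0.599 F [-0.1  0.3 -0.8]
shift before turn [-1.41  3.98 -0.22] turn -1.4  | shift after turn [-1.41  3.98 -0.2 ]
tool y world [-0.1317 -0.0211 -0.9911]
```

Emit:
{"name": "move_arm", "arguments": {"plan": "0.2 -1.4 0.5 -0.2 0;0.2 0 1.5 0 0;0.2 0 1.5 0 0;0.2 0 0.4 0 0;0.2 0 0 0 0;0.2 0 0 0 0"}}

```text
clock: 30.68
tcp_pos: [0.6205, -0.0913, 0.0453]
ee_rot: [0.035, -0.697, 0.714, 0.054]
force: [0.1, -0.1, 0.5]
grip_width: 0.601
```

```bash
python3 -c "
from h import *
go(.6162,-.0905,.046,-90)"
```

```text
t 30.68 pos [ 0.6205 -0.0913  0.0453] tilt 7.36 jaw -91.4 q [-0.19  0.63  1.64 -0.06  0.99  1.44] grip 0.601 F [ 0.1 -0.1  0.5]
shift before turn [ 0.44 -0.02 -0.07] turn -1.4  | shift after turn [ 0.44 -0.02 -0.08]
tool y world [-0.1261 -0.0222 -0.9918]
```

Emit:
{"name": "move_arm", "arguments": {"plan": "0.2 0.4 0 -0.1 0;0.2 0 0 0 0;-1 0 0 0 0;-1 0 0 0 0;-1 0 0 0 0;-1 0 0 0 0"}}

```text
clock: 31.42
tcp_pos: [0.6174, -0.0903, 0.0474]
ee_rot: [0.034, -0.697, 0.714, 0.053]
force: [-0.5, 0.4, 0.6]
grip_width: 0.36
```

```bash
python3 -c "
from h import *
d=cap('wrist','w12')
go(.6162,-.0905,.046,-90)"
```

```text
t 31.48 pos [ 0.6174 -0.0903  0.0474] tilt 7.19 jaw -91.4 q [-0.19  0.62  1.65 -0.06  0.99  1.44] grip 0.361 F [ 0.3 -0.2  0.4]
shift before turn [0.1  0.16 0.02] turn -1.4  | shift after turn [0.1  0.16 0.02]
tool y world [-0.1231 -0.0227 -0.9921]
```

View pics/w12.png

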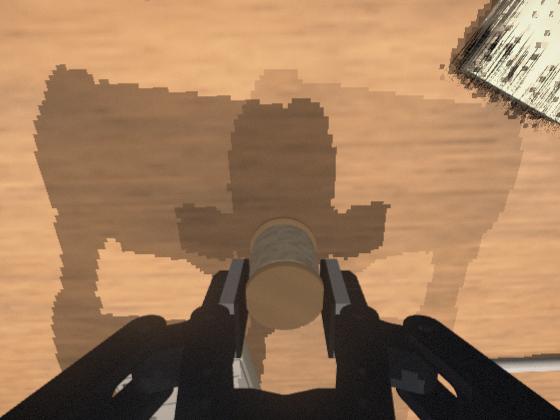

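Emit:
{"name": "move_arm", "arguments": {"plan": "-1 0 -1.5 0 0;-1 0 -2 0 0;-1 0 -2 0 0;-1 0 -2 0 0;-1 0 -2 0 0;-1 0 -1.5 0 0;-1 0 0 0 0;-1 0 0 0 0"}}

```text
clock: 32.48
tcp_pos: [0.6337, -0.0878, 0.1678]
ee_rot: [0.032, -0.697, 0.715, 0.05]
force: [-0.2, -1.1, -1.0]
grip_width: 0.36
```

```bash
python3 -c "
from h import *
go(.5632,.2009,.15,-90)"
```

```text
t 32.48 pos [ 0.6337 -0.0878  0.1678] tilt 6.86 jaw -91.4 q [-0.18  0.48  1.58 -0.05  1.19  1.43] grip 0.36 F [-0.2 -1.1 -1. ]
shift before turn [  7.58   1.91 -28.73] turn -1.4  | shift after turn [  6.88   1.82 -28.91]
tool y world [-0.1171 -0.0238 -0.9928]
```

Emit:
{"name": "move_arm", "arguments": {"plan": "-1 0.76 0.1 -2.87 0;-1 0.76 0.1 -2.87 0;-1 0.76 0.1 -2.87 0;-1 0.76 0.1 -2.87 0;-1 0.76 0.1 -2.87 0;-1 0.76 0.1 -2.87 0;-1 0.76 0.1 -2.87 0;-1 0.76 0.1 -2.87 0;-1 0.76 0.1 -2.87 0;-1 0 0 0 0"}}

```text
clock: 33.72
tcp_pos: [0.5607, 0.178, 0.1476]
ee_rot: [0.039, -0.695, 0.715, 0.059]
force: [0.1, 0.1, -0.1]
grip_width: 0.361
```

```bash
python3 -c "
from h import *
go(.5632,.2009,.08,-90)"
```

```text
t 33.73 pos [0.5607 0.178  0.1476] tilt 8.15 jaw -91.5 q [0.23 0.43 1.7  0.01 1.15 1.83] grip 0.361 F [ 0.1  0.1 -0.1]
shift before turn [-1.12  6.6  -2.49] turn -1.5  | shift after turn [-1.18  6.59 -2.49]
tool y world [-0.1395 -0.0256 -0.9899]
```

Emit:
{"name": "move_arm", "arguments": {"plan": "-1 -0.6 1.5 -1.2 0;-1 -0.5 1.5 -1.2 0;-1 0 1.5 0 0;-1 0 1.5 0 0;-1 0 0 0 0;-1 0 0 0 0"}}

```text
clock: 34.48
tcp_pos: [0.5627, 0.1983, 0.0782]
ee_rot: [0.04, -0.694, 0.716, 0.062]
force: [-0.8, -0.2, -0.5]
grip_width: 0.364
```

```bash
python3 -c "
from h import *
d=cap('wrist','w13')
go(.5637,.2009,.056,-90)"
```

```text
t 34.52 pos [0.5625 0.1982 0.0782] tilt 8.51 jaw -91.6 q [0.26 0.54 1.7  0.01 1.05 1.86] grip 0.362 F [ 0.  -0.7  0.5]
shift before turn [-0.43  2.17 -0.34] turn -1.6  | shift after turn [-0.44  2.17 -0.34]
tool y world [-0.1452 -0.0281 -0.989 ]
```

View pics/w13.png

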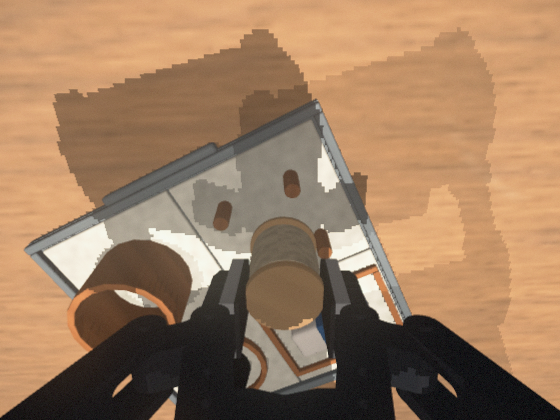

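Emit:
{"name": "move_arm", "arguments": {"plan": "-1 -0.4 0.7 -0.3 0;-1 0 0.9 0 0;-1 0 0.3 0 0;-1 0 0 0 0"}}

```text
clock: 35.02
tcp_pos: [0.5651, 0.2009, 0.0589]
ee_rot: [0.039, -0.695, 0.716, 0.061]
force: [-0.3, 0.0, -0.2]
grip_width: 0.361
```

```bash
python3 -c "
from h import *
go(.5637,.2009,.056,-90)"
```

```text
t 35.02 pos [0.5651 0.2009 0.0589] tilt 8.33 jaw -91.7 q [0.26 0.58 1.7  0.01 1.01 1.86] grip 0.361 F [-0.3  0.  -0.2]
shift before turn [ 0.1   0.31 -0.01] turn -1.7  | shift after turn [ 0.1   0.31 -0.01]
tool y world [-0.1423 -0.0272 -0.9894]
```

Emit:
{"name": "move_arm", "arguments": {"plan": "-1 0.1 0.3 0 0;-1 0 0 0 0;-1 0 0 0 0"}}

```text
clock: 35.4
tcp_pos: [0.5638, 0.2009, 0.0562]
ee_rot: [0.039, -0.695, 0.716, 0.061]
force: [0.6, 0.4, -0.1]
grip_width: 0.36
```

```bash
python3 -c "
from h import *
go(.5637,.2009,.056,-90)"
```

```text
t 35.4 pos [0.5638 0.2009 0.0562] tilt 8.3 jaw -91.6 q [0.26 0.58 1.7  0.01 1.01 1.86] grip 0.36 F [ 0.6  0.4 -0.1]
shift before turn [0.01 0.02 0.  ] turn -1.6  | shift after turn [0.01 0.02 0.  ]
tool y world [-0.1418 -0.0271 -0.9895]
```

Release (partial opening), then lift slowly.

Emit:
{"name": "move_arm", "arguments": {"plan": "-0.1 0 0 0 0;-0.1 0 0 0 0;-0.1 0 0 0 0;0 0 -1 0 0;0 0 -2 0 0;0 0 -2 0 0;0 0 -2 0 0;0 0 -2 0 0;0 0 -2 0 0;0 0 -2 0 0"}}

```text
clock: 36.65
tcp_pos: [0.585, 0.205, 0.1973]
ee_rot: [0.037, -0.696, 0.715, 0.059]
force: [0.7, 0.1, 0.3]
grip_width: 0.502
```

```bash
python3 -c "
from h import *
d=cap('wrist','w14');P=cloud(d).reshape(-1,3)
m=(np.hypot(P[:,0]-.5605,P[:,1]-.2005)<.03)&(P[:,2]>.04)&(P[:,2]<.06)
print(m.sum(),cv2.minEnclosingCircle(P[m][:,:2].astype(np.float32)),np.percentile(P[m][:,2],[5,50,95]))
go(.44,-.355,.2,-90)"
```

```text
1344 ((0.5610970258712769, 0.19852416217327118), 0.01681920327246189) [0.04783764 0.04966761 0.05077429]
t 36.7 pos [0.5874 0.2057 0.2009] tilt 7.56 jaw -91.7 q [0.26 0.43 1.59 0.01 1.26 1.86] grip 0.501 F [ 1.1 -0.1  2.2]
shift before turn [12.78  3.33 56.45] turn -1.7  | shift after turn [14.41  3.53 56.04]
tool y world [-0.1295 -0.0238 -0.9913]
```

View pics/w14.png

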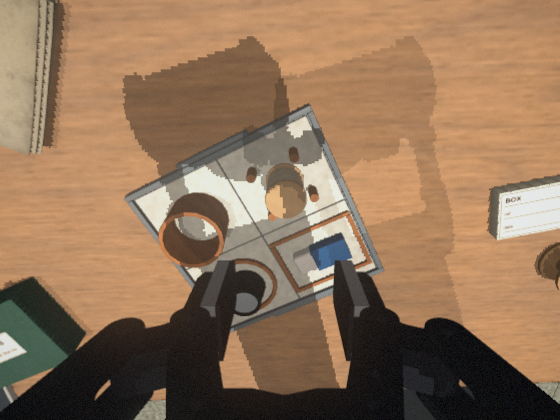

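Emit:
{"name": "move_arm", "arguments": {"plan": "0.1 0.8 0.15 3.53 0;0.1 0.8 0.15 3.53 0;0.1 0.8 0.15 3.53 0;0.1 0.8 0.15 3.53 0;0.1 0.8 0.15 3.53 0;0.1 0.8 0.15 3.53 0;0.1 0.8 0.15 3.53 0;0.1 0.8 0.15 3.53 0;0.1 0.8 0.15 3.53 0;0.1 0.8 0.15 3.53 0"}}

```text
clock: 37.95
tcp_pos: [0.4993, -0.1529, 0.2175]
ee_rot: [0.029, -0.697, 0.715, 0.047]
force: [-0.0, 0.1, -0.2]
grip_width: 0.548
```

```bash
python3 -c "
from h import *
go(.44,-.355,.2,-90)"
```

```text
t 37.95 pos [ 0.4993 -0.1529  0.2175] tilt 6.33 jaw -91.4 q [-0.35  0.21  1.84 -0.06  1.19  1.28] grip 0.548 F [-0.   0.1 -0.2]
shift before turn [ 5.16  2.87 20.29] turn -1.4  | shift after turn [ 5.65  2.91 20.16]
tool y world [-0.1075 -0.0243 -0.9939]
```

Emit:
{"name": "move_arm", "arguments": {"plan": "0.1 0.86 0.1 3.3 0;0.1 0.86 0.1 3.3 0;0.1 0.86 0.1 3.3 0;0.1 0.86 0.1 3.3 0;0.1 0.86 0.1 3.3 0;0.1 0.6 0.1 2.5 0;0.1 0 0 0 0;0.1 0 0 0 0"}}

```text
clock: 38.95
tcp_pos: [0.444, -0.3507, 0.23]
ee_rot: [0.023, -0.695, 0.717, 0.045]
force: [0.2, 0.8, -0.5]
grip_width: 0.544
```

```bash
python3 -c "
from h import *
d=cap('wrist','w15');P=cloud(d).reshape(-1,3)
m=(np.hypot(P[:,0]-.44,P[:,1]+.355)<.03)&(P[:,2]>.085)&(P[:,2]<.105)
if m.sum()>5: print(m.sum(),cv2.minEnclosingCircle(P[m][:,:2].astype(np.float32)),np.percentile(P[m][:,2],[5,50,95]))
go(.44,-.355,.13,-90)"
```

```text
1168 ((0.4404516816139221, -0.35731473565101624), 0.01412296574562788) [0.089243   0.09562365 0.09678171]
t 39.0 pos [ 0.4441 -0.3507  0.2301] tilt 5.84 jaw -91.7 q [-0.7   0.25  1.76 -0.09  1.19  0.94] grip 0.55 F [ 0.3 -1.  -1.1]
shift before turn [-0.57 10.01  0.11] turn -1.7  | shift after turn [-0.55 10.01  0.1 ]
tool y world [-0.0972 -0.0303 -0.9948]
```

View pics/w15.png

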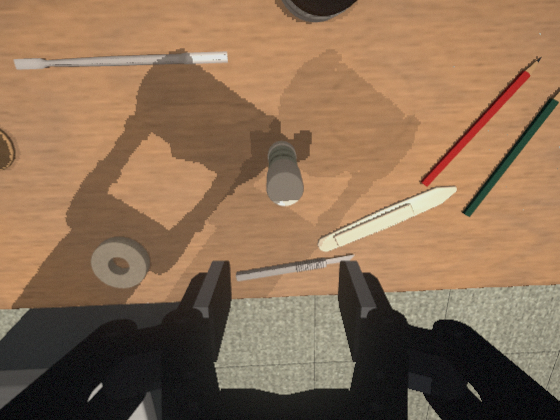

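Emit:
{"name": "move_arm", "arguments": {"plan": "0.1 -0.5 4 0.1 0;0.1 0 4 0 0;0.1 0 0 0 0;0.1 0 0 0 0;0.1 0 0 0 0"}}

```text
clock: 39.62
tcp_pos: [0.4457, -0.3521, 0.1532]
ee_rot: [0.023, -0.694, 0.719, 0.041]
force: [-0.3, -0.2, -0.6]
grip_width: 0.551
```

```bash
python3 -c "
from h import *
go(.441,-.3553,.079,-90)"
```

```text
t 39.62 pos [ 0.4457 -0.3521  0.1532] tilt 5.57 jaw -91.4 q [-0.7   0.34  1.81 -0.1   1.04  0.95] grip 0.551 F [-0.3 -0.2 -0.6]
shift before turn [-0.21  7.44  0.06] turn -1.4  | shift after turn [-0.2   7.44  0.05]
tool y world [-0.0907 -0.0346 -0.9953]
```

Emit:
{"name": "move_arm", "arguments": {"plan": "0.1 -0.2 3 0 0;0.1 0 3 0 0;0.1 0 1.2 0 0;0.1 0 0 0 0;0.1 0 0 0 0"}}

```text
clock: 40.25
tcp_pos: [0.4477, -0.3592, 0.0888]
ee_rot: [0.018, -0.69, 0.723, 0.036]
force: [0.4, -0.2, 0.4]
grip_width: 0.551
```

```bash
python3 -c "
from h import *
d=cap('wrist','w16')
go(.441,-.3553,.079,-90)"
```

```text
t 40.3 pos [ 0.4477 -0.3592  0.0889] tilt 5.17 jaw -91.3 q [-0.71  0.44  1.84 -0.11  0.9   0.96] grip 0.551 F [-0.5  0.7  0.9]
shift before turn [ 0.6   1.02 -0.42] turn -1.3  | shift after turn [ 0.6   1.02 -0.44]
tool y world [-0.0774 -0.0459 -0.9959]
```

View pics/w16.png

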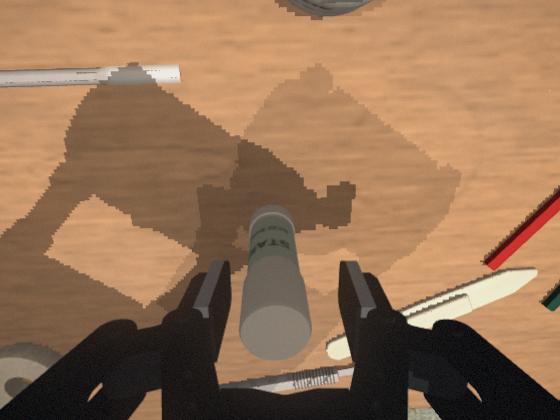

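Emit:
{"name": "move_arm", "arguments": {"plan": "0.1 0.6 0.5 -0.4 0;0.1 0 0.4 0 0;0.1 0 0 0 0;0.1 0 0 0 0"}}

```text
clock: 40.8
tcp_pos: [0.4414, -0.3558, 0.0814]
ee_rot: [0.018, -0.689, 0.724, 0.035]
force: [0.3, -0.1, 0.0]
grip_width: 0.546
```

```bash
python3 -c "
from h import *
go(.441,-.3553,.079,-90)"
```

```text
t 40.8 pos [ 0.4414 -0.3558  0.0814] tilt 5.12 jaw -91.3 q [-0.71  0.44  1.86 -0.11  0.88  0.96] grip 0.546 F [ 0.3 -0.1  0. ]
shift before turn [ 0.03  0.24 -0.06] turn -1.3  | shift after turn [ 0.02  0.24 -0.06]
tool y world [-0.0754 -0.0477 -0.996 ]
```

Emit:
{"name": "move_arm", "arguments": {"plan": "-1 0 0.1 0 0;-1 0 0 0 0;-1 0 0 0 0;-1 0 0 0 0;-1 0 0 0 0;-1 0 0 0 0"}}

```text
clock: 41.55
tcp_pos: [0.4417, -0.3554, 0.081]
ee_rot: [0.017, -0.69, 0.723, 0.036]
force: [-0.1, 1.1, 1.4]
grip_width: 0.309
```

```bash
python3 -c "
from h import *
d=cap('wrist','w17')
go(.441,-.3553,.079,-90)"
```

```text
t 41.6 pos [ 0.4417 -0.3554  0.0809] tilt 5.09 jaw -91.4 q [-0.71  0.44  1.86 -0.11  0.88  0.96] grip 0.308 F [0.3 0.4 2. ]
shift before turn [ 0.05  0.2  -0.02] turn -1.4  | shift after turn [ 0.05  0.2  -0.02]
tool y world [-0.0755 -0.0465 -0.9961]
```

View pics/w17.png

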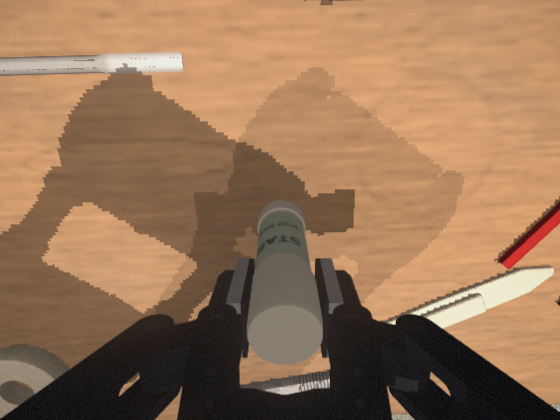

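Emit:
{"name": "move_arm", "arguments": {"plan": "-1 0 -1.5 0 0;-1 0 -2 0 0;-1 0 -2 0 0;-1 0 -2 0 0;-1 0 -2 0 0;-1 0 -2 0 0;-1 0 -1.5 0 0;-1 0 0 0 0;-1 0 0 0 0"}}

```text
clock: 42.72
tcp_pos: [0.4526, -0.3509, 0.2192]
ee_rot: [0.016, -0.687, 0.725, 0.034]
force: [-0.8, 0.2, 0.2]
grip_width: 0.307
```

```bash
python3 -c "
from h import *
go(.527,.2775,.2,-90)"
```

```text
t 42.73 pos [ 0.4526 -0.3509  0.2192] tilt 5.09 jaw -91.3 q [-0.69  0.26  1.77 -0.1   1.13  0.95] grip 0.307 F [-0.8  0.2  0.2]
shift before turn [ -5.87  -1.95 -63.01] turn -1.3  | shift after turn [ -7.32  -2.04 -62.86]
tool y world [-0.0711 -0.053  -0.9961]
```

Emit:
{"name": "move_arm", "arguments": {"plan": "-1 -0.3 -0.2 -3.15 0;-1 -0.3 -0.2 -3.15 0;-1 -0.3 -0.2 -3.15 0;-1 -0.3 -0.2 -3.15 0;-1 -0.3 -0.2 -3.15 0;-1 -0.3 -0.2 -3.15 0;-1 -0.3 -0.2 -3.15 0;-1 -0.3 -0.2 -3.15 0;-1 -0.3 -0.2 -3.15 0;-1 -0.3 -0.2 -3.15 0"}}

```text
clock: 43.98
tcp_pos: [0.4858, -0.0273, 0.2092]
ee_rot: [0.021, -0.689, 0.723, 0.042]
force: [-0.3, 0.1, -1.0]
grip_width: 0.31
```

```bash
python3 -c "
from h import *
go(.527,.2775,.2,-90)"
```

```text
t 43.98 pos [ 0.4858 -0.0273  0.2092] tilt 5.76 jaw -91.6 q [-0.11  0.14  1.94 -0.06  1.15  1.52] grip 0.31 F [-0.3  0.1 -1. ]
shift before turn [ -3.2   -0.87 -30.59] turn -1.6  | shift after turn [ -4.05  -0.94 -30.49]
tool y world [-0.089  -0.0465 -0.9949]
```

Emit:
{"name": "move_arm", "arguments": {"plan": "-1 -0.35 -0.2 -3.1 0;-1 -0.35 -0.2 -3.1 0;-1 -0.35 -0.2 -3.1 0;-1 -0.35 -0.2 -3.1 0;-1 -0.35 -0.2 -3.1 0;-1 -0.35 -0.2 -3.1 0;-1 -0.35 -0.2 -3.1 0;-1 -0.35 -0.2 -3.1 0;-1 -0.35 -0.2 -3 0;-1 0 0 0 0"}}

```text
clock: 45.22
tcp_pos: [0.5202, 0.259, 0.1976]
ee_rot: [0.029, -0.687, 0.725, 0.048]
force: [-0.1, -0.1, -0.4]
grip_width: 0.305
```

```bash
python3 -c "
from h import *
cap('wrist','w18')
d=cap('side','s18');c=d['color'][60:230,150:330,::-1];cv2.imwrite('pics/s18c.png',cv2.resize(c,None,fx=3.3,fy=3.3,interpolation=2))
go(.527,.2775,.15,-90)"
```

```text
t 45.33 pos [0.5198 0.2571 0.1975] tilt 7.0 jaw -91.5 q [ 0.39  0.35  1.7  -0.01  1.21  1.99] grip 0.309 F [ 0.3 -0.2 -0.5]
shift before turn [-1.16  4.53 -2.33] turn -1.5  | shift after turn [-1.22  4.52 -2.31]
tool y world [-0.1097 -0.0532 -0.9925]
```

View pics/w18.png

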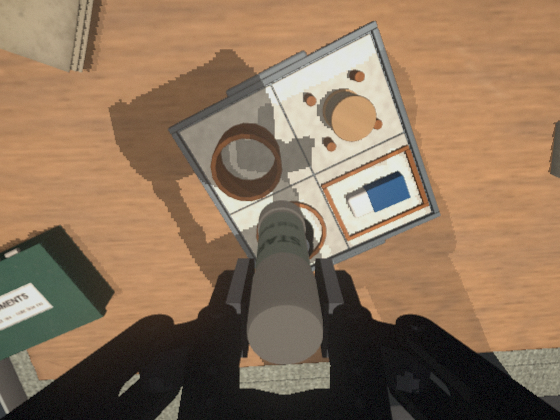

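View pics/s18c.png

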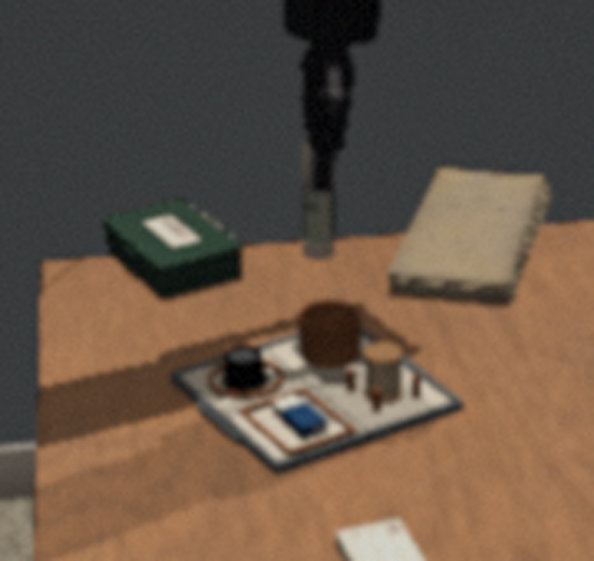

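Emit:
{"name": "move_arm", "arguments": {"plan": "-1 -0.7 1.5 -1.2 0;-1 -0.6 1.5 -1.1 0;-1 0 1.5 0 0;-1 0 0 0 0;-1 0 0 0 0"}}

```text
clock: 45.95
tcp_pos: [0.5276, 0.2732, 0.1469]
ee_rot: [0.028, -0.685, 0.726, 0.051]
force: [1.1, -0.2, -0.9]
grip_width: 0.31
```

```bash
python3 -c "
from h import *
cap('wrist','w19')
d=cap('side','s19');c=d['color'][60:230,150:330,::-1];cv2.imwrite('pics/s19c.png',cv2.resize(c,None,fx=3.3,fy=3.3,interpolation=2))
go(.529,.2775,.145,-90)"
```

```text
t 46.05 pos [0.5276 0.2732 0.1471] tilt 7.26 jaw -91.7 q [ 0.41  0.44  1.7  -0.01  1.14  2.01] grip 0.311 F [ 0.4  0.2 -0.6]
shift before turn [-0.15  0.17 -0.44] turn -1.7  | shift after turn [-0.16  0.17 -0.44]
tool y world [-0.1132 -0.0562 -0.992 ]
```

View pics/w19.png

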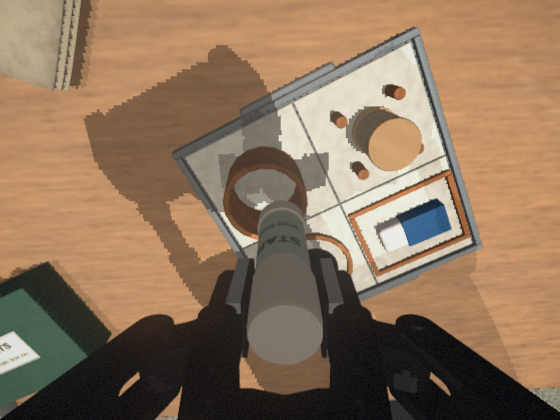

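View pics/s19c.png

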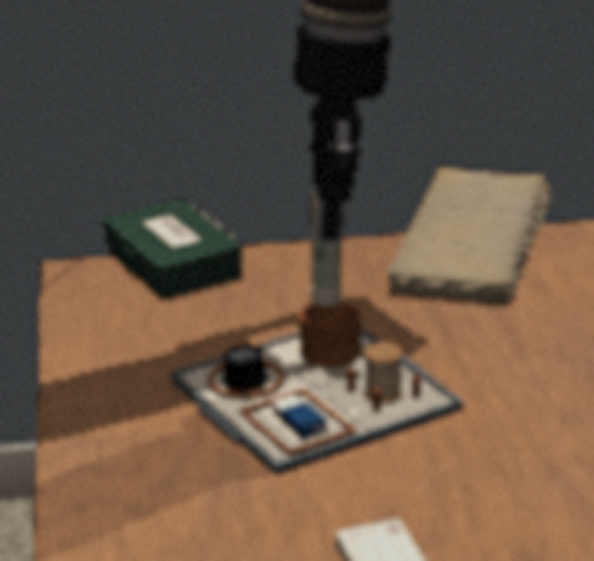

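```bash
python3 -c "
from h import *
d=dict(np.load('pics/w19.npz'))
print('foot',pix(d,282,215,.066),'tube rim',pix(d,264.5,193,.048))
d=dict(np.load('pics/s19.npz'))
f=60;g=150
for n,u,v,z in [('foot',326,300,.066),('rim',331,314,.048)]: print(n,pix(d,g+u/3.3,f+v/3.3,z))
P=cloud(d); m=(np.hypot(P[...,0]-.527,P[...,1]-.277)<.03)&(P[...,2]>.075)&(P[...,2]<.095); print('side stick pts 75-95mm',m.sum(),P[m].mean(0))
m=(np.hypot(P[...,0]-.527,P[...,1]-.277)<.04)&(P[...,2]>.1)&(P[...,2]<.115); print(P[m].mean(0))
"
```

```text
foot [0.5262 0.268  0.066 ] tube rim [0.5333 0.2778 0.048 ]
foot [0.5242 0.2727 0.066 ]
rim [0.5291 0.2806 0.048 ]
side stick pts 75-95mm 63 [0.52298422 0.26059413 0.0842774 ]
[0.52492506 0.26310351 0.10698117]
```

Emit:
{"name": "move_arm", "arguments": {"plan": "-1 -0.35 0 -0.68 0;-1 0 0 0 0;-1 0 0 0 0"}}

```text
clock: 46.42
tcp_pos: [0.5325, 0.2809, 0.1479]
ee_rot: [0.027, -0.686, 0.726, 0.05]
force: [0.3, 0.0, -0.7]
grip_width: 0.305
```

```bash
python3 -c "
from h import *
go(.531,.280,.115,-90)"
```

```text
t 46.42 pos [0.5325 0.2809 0.1479] tilt 7.08 jaw -91.7 q [ 0.42  0.45  1.68 -0.01  1.14  2.02] grip 0.305 F [ 0.3  0.  -0.7]
shift before turn [-0.21  3.28 -0.1 ] turn -1.7  | shift after turn [-0.21  3.28 -0.11]
tool y world [-0.1103 -0.055  -0.9924]
```

Emit:
{"name": "move_arm", "arguments": {"plan": "-1 -0.1 1 0 0;-1 -0.1 1.1 0 0;-1 -0.1 1.1 -0.1 0;-1 0 0 0 0;-1 0 0 0 0"}}

```text
clock: 47.05
tcp_pos: [0.5311, 0.2795, 0.1123]
ee_rot: [0.028, -0.685, 0.726, 0.051]
force: [0.1, 1.1, 0.2]
grip_width: 0.312
```

```bash
python3 -c "
from h import *
d=cap('side','s20');c=d['color'][60:230,150:330,::-1];cv2.imwrite('pics/s20c.png',cv2.resize(c,None,fx=3.3,fy=3.3,interpolation=2))
cap('wrist','w20')
go(.531,.280,.0905,-90)"
```

```text
t 47.15 pos [0.5311 0.2795 0.1126] tilt 7.2 jaw -91.7 q [ 0.41  0.49  1.7  -0.01  1.08  2.02] grip 0.309 F [-0.2  0.4 -0.9]
shift before turn [-0.23  2.19 -0.18] turn -1.7  | shift after turn [-0.24  2.19 -0.18]
tool y world [-0.1122 -0.0558 -0.9921]
```

View pics/s20c.png

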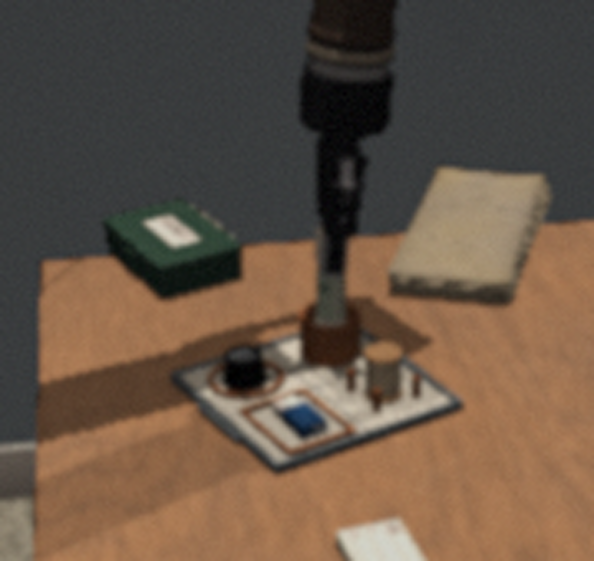

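View pics/w20.png

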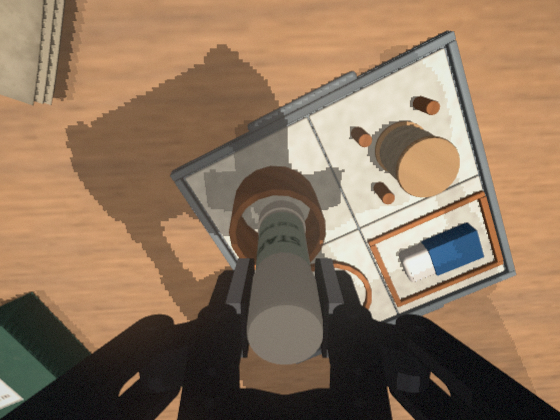

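Emit:
{"name": "move_arm", "arguments": {"plan": "-1 -0.1 0.8 -0.1 0;-1 -0.1 0.8 0 0;-1 0 0.4 0 0;-1 0 0 0 0;-1 0 0 0 0"}}

```text
clock: 47.78
tcp_pos: [0.5312, 0.2795, 0.0915]
ee_rot: [0.028, -0.685, 0.726, 0.051]
force: [1.3, -0.2, -1.2]
grip_width: 0.308
```

```bash
python3 -c "
from h import *
cap('wrist','w21')
go(.531,.280,.0895,-90)"
```

```text
t 47.83 pos [0.5312 0.2795 0.0915] tilt 7.14 jaw -91.7 q [ 0.41  0.52  1.7  -0.01  1.04  2.02] grip 0.305 F [-0.3  0.7 -0.2]
shift before turn [-0.    0.2  -0.07] turn -1.7  | shift after turn [-0.    0.2  -0.07]
tool y world [-0.1113 -0.0555 -0.9922]
```

View pics/w21.png

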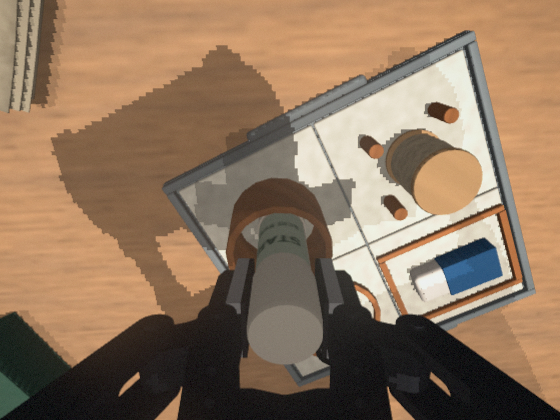

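Emit:
{"name": "move_arm", "arguments": {"plan": "-1 0 0.2 0 0;-1 0 0 0 0;-0.3 0 0 0 0;-0.2 0 0 0 0;-0.1 0 0 0 0;0 0 0 0 0;0 0 0 0 0"}}

```text
clock: 48.7
tcp_pos: [0.5316, 0.2797, 0.0903]
ee_rot: [0.027, -0.686, 0.726, 0.05]
force: [0.2, 0.1, 0.3]
grip_width: 0.502
```

```bash
python3 -c "
from h import *
cap('wrist','w22')
go(.531,.280,.0895,-90)"
```

```text
t 48.75 pos [0.5316 0.2796 0.0903] tilt 7.04 jaw -91.7 q [ 0.41  0.52  1.7  -0.01  1.04  2.02] grip 0.501 F [ 0.3 -0.1 -0.2]
shift before turn [ 0.05  0.09 -0.04] turn -1.7  | shift after turn [ 0.05  0.09 -0.04]
tool y world [-0.1097 -0.0548 -0.9925]
```

View pics/w22.png

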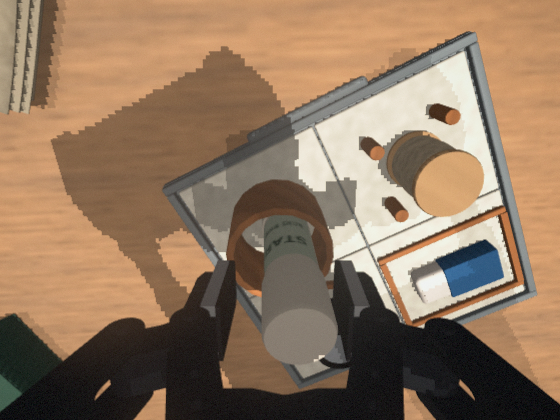

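Emit:
{"name": "move_arm", "arguments": {"plan": "0.4 0 0 0 0;0.4 0 0 0 0;0.4 0 -1.5 0.1 0;0.4 0 -2 0.1 0;0.4 0 -2 0 0;0.4 0 -2 0 0;0.4 0 -2 0 0;0.4 0 -2 0 0;0.4 0 0 0 0"}}

```text
clock: 49.88
tcp_pos: [0.548, 0.2851, 0.2188]
ee_rot: [0.023, -0.687, 0.724, 0.046]
force: [-0.0, 0.1, -0.9]
grip_width: 0.699
```

```bash
python3 -c "
from h import *
for n in ('wrist','side','scene'):
    d=cap(n,n+'23');P=cloud(d).reshape(-1,3)
    for nm,x,y,lo,hi,r in [('stick',.526,.2775,.095,.112,.035),('thread',.5605,.2005,.042,.06,.03),('loupe',.449,.2435,.028,.045,.03),('eraser',.484,.1655,.016,.028,.045),('spool',.459,-.083,.024,.037,.05),('jar',.584,-.387,.062,.075,.06)]:
        m=(np.hypot(P[:,0]-x,P[:,1]-y)<r)&(P[:,2]>lo)&(P[:,2]<hi)
        if m.sum()>8: c,rr=cv2.minEnclosingCircle(P[m][:,:2].astype(np.float32)); print(n,nm,m.sum(),np.round(c,4),round(rr,4),np.median(P[m][:,2]).round(4))
d=np.load('pics/side23.npz');c=d['color'][60:230,150:330,::-1];cv2.imwrite('pics/s23c.png',cv2.resize(c,None,fx=3.3,fy=3.3,interpolation=2))
go(.5,.0,.25)"
```

```text
wrist stick 1232 [0.5283 0.273 ] 0.0141 0.1037
wrist thread 1295 [0.5608 0.1987] 0.0168 0.0496
wrist loupe 872 [0.4477 0.2412] 0.0172 0.0337
wrist eraser 1238 [0.4865 0.1655] 0.0274 0.0206
side stick 64 [0.5304 0.2726] 0.0162 0.1042
side thread 84 [0.5593 0.1991] 0.0203 0.0508
side loupe 87 [0.4481 0.2416] 0.0197 0.035
side eraser 111 [0.4796 0.1656] 0.0333 0.022
side spool 204 [ 0.4601 -0.0815] 0.0261 0.0312
side jar 779 [ 0.5842 -0.3866] 0.0328 0.0695
scene stick 63 [0.5264 0.2738] 0.0157 0.1014
scene thread 82 [0.5598 0.2009] 0.0206 0.0479
scene loupe 90 [0.4465 0.2431] 0.0197 0.0324
scene eraser 117 [0.4848 0.1649] 0.0287 0.0192
scene spool 222 [ 0.4575 -0.084 ] 0.0245 0.0285
scene jar 526 [ 0.5841 -0.3875] 0.0326 0.0675
t 50.02 pos [0.5457 0.2842 0.2149] tilt 6.81 jaw -91.7 q [ 0.41  0.39  1.6  -0.01  1.26  2.02] grip 0.702 F [-0.6  0.1 -0.1]
shift before turn [ 3.9  -1.49 28.69] turn 0  | shift after turn [ 3.9  -1.49 28.69]
tool y world [-0.1059 -0.0532 -0.9929]
```

View pics/wrist23.png

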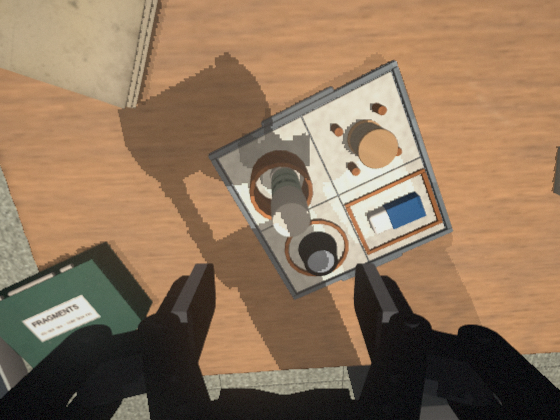

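View pics/s23c.png

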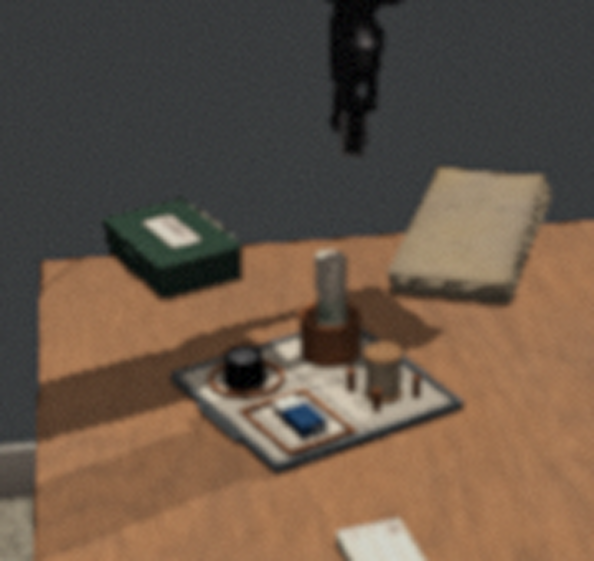

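```bash
python3 -c "
from h import *
d=dict(np.load('pics/wrist23.npz'));P=cloud(d).reshape(-1,3)
for nm,x,y,z,r in [('stick',.5283,.273,.1037,.012),('thread',.5608,.1987,.0496,.014),('eraser',.4855,.166,.0206,.011)]:
    q=P[(np.hypot(P[:,0]-x,P[:,1]-y)<r)&(abs(P[:,2]-z)<.005)]
    A=np.c_[q[:,:2]-[x,y],np.ones(len(q))];s=np.linalg.lstsq(A,q[:,2],rcond=None)[0];print(nm,len(q),s.round(4),'tilt',np.hypot(*s[:2]).round(3))
# stick axis: side-surface centroid at two heights in wrist
for lo,hi in [(.06,.07),(.075,.085),(.09,.1)]:
    q=P[(np.hypot(P[:,0]-.527,P[:,1]-.275)<.025)&(P[:,2]>lo)&(P[:,2]<hi)];print(lo,len(q),q.mean(0).round(4))
"
```

```text
stick 833 [-3.100e-03  1.000e-04  1.038e-01] tilt 0.003
thread 919 [ 0.0011 -0.0022  0.0497] tilt 0.002
eraser 366 [ 0.0125 -0.0269  0.0209] tilt 0.03
0.06 132 [0.5382 0.2745 0.065 ]
0.075 165 [0.5387 0.2748 0.08  ]
0.09 193 [0.5388 0.2745 0.095 ]
```

Everything is upright and within tolerance, and the arm is clear of all the objects. I'm handing the job in.

```bash
python3 -c "
from bench import workorder
print(workorder.job_done())"
```

```text
the job is handed in; nothing more can be done
None
```

All four items are in their inserts, released and upright or flat. I handed the job in at about 50 s of the 112 s allowed; the hand-in gives no verdict.

My last camera checks, as horizontal distance from each insert's centre:

| Item | Off centre | Allowed | Notes |
|---|---|---|---|
| Starch stick | about 5 mm | 13 mm | top at 104 mm, tilt about 0.003 rad |
| Loupe | about 2.5 mm | 13 mm | top at the right height; tilt not measured |
| Full bobbin | about 2 mm | 16 mm | top at 50 mm, tilt about 0.002 rad |
| Eraser | 2–3 mm | 21 mm | top at 21 mm, tilt about 0.03 rad |

- **Spool and jar:** both are within about 2 mm of where they started. That is within the camera error.
- **Camera disagreement:** the cameras differed by 2–4 mm in places, mostly on the tube's centre. Even at the worst reading, the stick is well inside its limit.
- **Tool tilt:** the tool picked up a tilt of up to 8.5° as it moved. I tried to take it out but it crept back, so I grasped and placed with it. The items settled upright once released.
- **Eraser grasp:** the first one was too high, so I re-gripped lower before lifting.

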